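Plating-thickness check: cap on the post, probe held on the spot

TASK

Check the plating on the drained metal cap: take it out of its sloping cradle, turn it mouth down and lower it over the upright post until its rim rests fully on the post's shoulder, and only then let it go. Then take the thickness probe out of its holder, stand it upright with its tip on the marked spot in the middle of the cap's closed end, and press gently so that the sprung tip goes about half-way in, without bottoming or jabbing. Finish while still holding the probe there, touching the cap with the probe's tip only, and leave the other parts on the bench alone.

Things in the scene. Friction and masses are not known exactly. Their poses are not given: they have to be found in the camera images.
- cup_center (a point): centre of the yellow-plated metal cap: a round cup 44 mm outside diameter, 70 mm long, 4 mm wall, bore 36 mm and 64 mm deep, one end closed, 0.18 to 0.29 kg. Point on its axis, half-way along; z axis points along the axis from the closed end to the open mouth. It starts lying in the cradle, mouth roughly towards the robot (within 25 degrees) and 20 degrees below level, its centre 85 mm above the bench. The cradle supports it only from below: both sides are free to grip
- cup_spot (a point): the marked spot: black ring 18 mm across with a centre dot, in the middle of the outside of the cap's closed end (35 mm from cup_center); same axes as cup_center
- cup_mouth (a point): centre of the cap's open mouth, in the plane of the rim (35 mm from cup_center); same axes
- cradle: aluminium cradle, a sloping trough with a small lip at its low end, on a steel base 100 x 80 mm, fixed. Origin: centre of its underside; x axis points up the slope. The trough is 40 mm wide at most (narrower than the cap), the cap's axis passes 85 mm above the origin
- post: steel stand, fixed: base 110 x 110 x 12 mm, column 40 mm thick, round shoulder 60 mm across whose top is 66 mm above the bench, and above it the upright post, 29 mm diameter, with a tapered end, its top 120 mm above the bench. Origin: centre of its underside, z up
- post_shoulder (a point): point on the post's axis at the top of the shoulder, 66 mm above the bench, z up; the cap's rim rests here, its closed end then 136 mm above the bench
- holder: holder of the probe, fixed: black bridge 70 x 70 mm on a base 90 x 90 mm, top 75 mm above the origin (centre of its underside), with an upright 24 mm hole in which the probe hangs by its collar
- probe_grip (a point): the thickness probe, at the middle of its grip, z axis along the probe to its upper end. From here (mm along z): grip cylinder 24 mm diameter from -29 to +25, small stub to +32 (top); collar 34 mm diameter from -35 to -29; sleeve 20 mm diameter from -80 to -35; tip of the sprung nose at -98. It starts upright in the holder, its collar on the holder's top, this point 110 mm above the bench; lift it more than 75 mm to clear the holder. About 0.15 kg
- probe_tip (a point): the tip of the probe's sprung nose, a steel pin 8 mm thick with a round end, sticking out 18 mm from the sleeve; same axes as probe_grip
- probe_nose (a joint): how far the sprung nose is pushed into the probe (m): 0 out, 0.012 bottomed. The spring pushes back with 1 N at 0, growing by 0.25 N per mm to 4 N
- rod_end_a: rod end: ring eye 52 mm wide, 34 mm tall, with a 130 mm threaded shank, lying at the left; leave alone. Origin: on the bench, 70 mm from the eye's axis towards the shank
- rod_end_b: the same kind of rod end, lying at the right; leave alone. Origin: on the bench, 70 mm from the eye's axis towards the shank
- rod_end_c: the same kind of rod end, lying beyond the work; leave alone. Origin: on the bench, 70 mm from the eye's axis towards the shank
- collar: black open ring, 50 mm across, 30 mm tall, standing among the fixtures; leave alone. Origin: centre of its underside
- liner: white plastic open ring, 48 mm across, 18 mm tall, among the fixtures; leave alone. Origin: centre of its underside
- spray_can: plain metal can, 62 mm across, 130 mm tall, beyond the work; leave alone. Origin: centre of its underside
- ball_stud: steel ball stud, 38 mm across, 52 mm tall, standing nearest the robot; leave alone. Origin: centre of its underside
Things that resemble listed ones, but are neither listed nor needed, are in the scene too. What is shaped like the post but blue or green is not meant.

How it is judged:
By the outcome, as a careful person would: the job done as asked, in the order asked, and still so for the second after the job is handed in, while the arm keeps its last pose, push and grip.
It also fails if it takes over 62 s, if anything falls off the work surface, if the arm or the gripper's body presses on something with over 40 N, if the wrist force passes 120 N, or if a joint passes its speed limit or range.

ROBOT

A 6-joint arm with a two-finger parallel gripper is mounted at the origin on the work surface. World frame = base frame: x ahead of the robot, y to its left, z up, the work surface at z = 0. Lengths are in m, angles in rad, forces in N, time in s.
With the tool pointing down it reaches from about 0.25 to 0.775 m from the base axis. Payload 4 kg.
Tool frame: the origin (TCP) lies at the very end of the fingers, on their centre line; the grasp point (between the pads) lies 19 mm behind it; z points along the fingers, x is the direction in which the jaws open and shut, and the axes are right-handed (so a half turn about z gives the same grasp; the last joint's range is limited). The gripper opens to 94 mm and grips with 3 to 60 N. Pads are 16 mm wide; open, the fingers measure 119 mm over their backs; the gripper's body (75 mm by 177 mm) begins 78 mm behind the grasp point.
Start: joints at [-1.417, 0.087, 1.371, -0, 1.684, -0.103], TCP at [0.14, -0.532, 0.206] pointing down, gripper open.
Joint ranges: [-3.1, 3.1], [-0.76, 2.03], [0.27, 2.55], [-1.08, 4.22], [0.17, 2.65], [-2.57, 2.57]. Speed limits (rad/s): [2.79, 2.79, 3.14, 3.14, 3.14, 3.14].

INTERFACE

Orientations are given as [roll, pitch, yaw] about the fixed x, y, z axes, in that order (R = Rz(yaw) Ry(pitch) Rx(roll)).
In Python, from bench import robot, cams, ticket gives the robot as it stands.
- The arm moves only by the tool jog_arm, never from a script. Its argument "series" is a list of rows, each an object of numbers: "x", "y", "z": the shift along the tool's x, y, z in m; "rx", "ry", "rz": the turn, a rotation vector about the tool's x, y, z in degrees. A call has 1 to 12 rows; each row shifts and turns the pose as measured when the row begins, along the tool's axes as they then stand; what a row does not reach is not made up. A row lasts 1/12 s, in which the tool goes at most 41.7 mm and 7.16 degrees, less where a joint would pass 70% of its speed; a pose out of reach is approached as far as the arm can. A call with a gripper value outside its range is refused whole. "claw" is the opening, from 0 (shut) to 1 (fully open), set as the call begins (left out, the last holds). The fingers move at their own pace and stop on an object; the grip force is fixed at half the most. Time passes only in rows, so rows that do not move let the fingers close. It gives the time, the measured TCP pose, the force and the opening at its end, in the units of the state.
- robot.get_obs(): the state, without advancing time (a new reading comes with each control period).
- cams.snapshot(name): name is "scene" or "top" or "wrist"; returns a dict with "img" (480x640x3 uint8, red, green, blue), "mtx" (3x3 intrinsics, pixels), "k1" (the pictures are not rectified: a ray, as slopes to the right and down, at radius r is drawn at 1 + k1 r^2 times it, then the intrinsics apply), "origin" and "attitude" of the camera in the world. Camera axes: x right, y down, z forward; pixel columns grow to the right and rows downward; lengths in m; the calibration is good to about 2 mm. A picture is of the moment at which its call begins. There is no depth.
- ticket.close_job(): hands the job in, once; it reports no verdict.
Trained networks look in a picture, given as the dict that the camera call returned (one of the last four; its "shot" number tells which), for a name from the list of things; names that differ only in an ending like _2 or _b are one class to them, and where a whole thing is asked for, a point or a joint stands for the part that bears it (a point fixed in the world has none). Each returns a list of dicts, best first, with "p" (0 to 1); they miss things now and then, are a little off and sometimes report something else, mostly with a low value. They report only what shows in the picture. A call takes as long as a camera call. They do not tell look-alikes from the thing itself.
- cams.look_for(thing, picture): "bbox" ([left, top, width, height] in pixels, round what is visible of it).
The state is a dict: "time": time; "joint_positions": joint angles; "qvel": joint speeds; "joint_torque": joint torques, N m; "tool_pos": TCP position; "ee_rot": TCP orientation; "wrist_force": force on the tool from outside, world axes, zero at the start; "wrist_torque": the same for the moment, N m; "width": finger opening in m.
Only numpy, scipy, OpenCV 4.12 (cv2) and the standard library are available. Lean on these libraries where they do the work, as an engineer would, in place of code of your own. Each camera call takes 0.05 s, during which the arm holds its last target.

## Working session

There is one attempt and no reset: what is moved stays moved. The work goes in short steps, Python scripts to look and compute and a tool call to move; the robot and the scene stay as the last step left them, time stands still between calls to the robot, and variables do not carry over. Pictures are saved under pics/ and viewed, and the job is handed in when it is done.

Besides the shell and the picture viewer there is one more tool, called after "Emit:" by a JSON object that holds its "op" and its "data", one argument or row to a line. jog_arm: Moves the arm, as the interface text tells. Its arguments: {"type":"object","properties":{"series":{"type":"array","items":{"type":"object","properties":{"x":{"type":"number"},"y":{"type":"number"},"z":{"type":"number"},"rx":{"type":"number"},"ry":{"type":"number"},"rz":{"type":"number"}}}},"claw":{"type":"number"}},"required":["series"]}

```bash
ls; mkdir -p pics
python3 - <<'E'
from bench import robot, cams, ticket
import cv2, numpy as np
o=robot.get_obs(); print(o)
for n in ["scene","top","wrist"]:
    s=cams.snapshot(n); cv2.imwrite(f"pics/{n}0.png",s["img"][:,:,::-1])
    print(n,s["mtx"].tolist(),s["k1"],s["origin"],s["attitude"],s["shot"])
    if n!="wrist":
      for t in ["cup_center","cup_spot","cradle","post","holder","probe_grip","rod_end_a","collar","liner","spray_can","ball_stud"]:
        print(t,[( [int(v) for v in d["bbox"]],round(d["p"],2)) for d in cams.look_for(t,s)])
E
```

```text
pics
{'time': 0.0, 'joint_positions': array([-1.41709351e+00,  8.79470275e-02,  1.37223231e+00, -7.65449641e-06,
        1.68359660e+00, -1.03115542e-01]), 'qvel': array([0.00084884, 0.00134552, 0.00089541, 0.00032603, 0.00044835,
       0.00074859]), 'joint_torque': array([-1.43101270e-04, -3.40188861e+01, -3.02422822e+01,  7.16705387e-02,
        3.30905488e-02, -1.87378878e-04]), 'tool_pos': array([ 0.13960348, -0.53142547,  0.20431967]), 'ee_rot': array([-3.14137549e+00,  2.17246275e-03, -1.31397859e+00]), 'wrist_force': array([-0.02431689, -0.80770357, -1.07581227]), 'wrist_torque': array([ 0.01610056, -0.0035055 ,  0.01269057]), 'width': 0.09381170470342706}
scene [[482.3555822876749, 0.0, 313.4976922708277], [0.0, 482.3555822876749, 235.7499618600977], [0.0, 0.0, 1.0]] -0.06623407853387232 [ 1.1971634  -0.24931573  0.85956917] [-2.40868504 -0.01130313  1.21186631] 1
cup_center [([416, 178, 25, 26], 0.97)]
cup_spot [([420, 183, 16, 22], 0.71)]
cradle [([404, 201, 34, 29], 0.71)]
post [([280, 231, 50, 62], 0.89), ([314, 160, 45, 52], 0.84), ([184, 180, 60, 62], 0.71)]
holder [([
[... 681 characters left out ...]
]
cradle [([194, 250, 31, 45], 0.59)]
post [([247, 296, 57, 58], 0.97), ([304, 216, 60, 56], 0.77), ([369, 305, 60, 62], 0.56)]
holder [([420, 236, 48, 44], 0.76)]
probe_grip [([441, 252, 19, 10], 0.79)]
rod_end_a [([137, 212, 28, 73], 0.88), ([498, 243, 35, 72], 0.86), ([235, 155, 73, 21], 0.69), ([261, 222, 19, 21], 0.32)]
collar [([262, 225, 17, 22], 0.51)]
liner [([376, 231, 19, 14], 0.75)]
spray_can [([399, 138, 31, 31], 0.57)]
ball_stud [([343, 308, 10, 15], 0.61)]
wrist [[390.8626866403315, 0.0, 314.210769931199], [0.0, 390.8626866403315, 247.51937198656825], [0.0, 0.0, 1.0]] 0.027823689785809742 [ 0.21171739 -0.51339187  0.38538252] [ 2.88473895e+00  3.27277860e-04 -1.31316295e+00] 3
```

View pics/scene0.png

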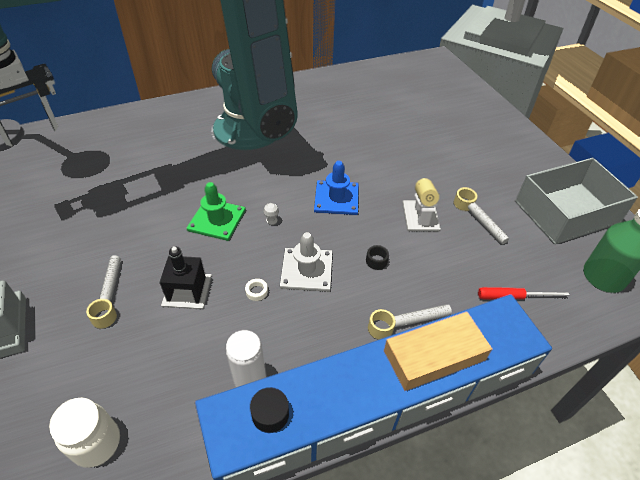

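View pics/top0.png

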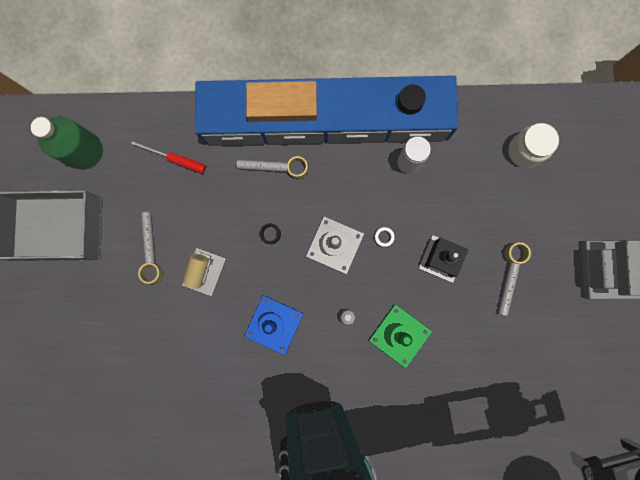

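View pics/wrist0.png

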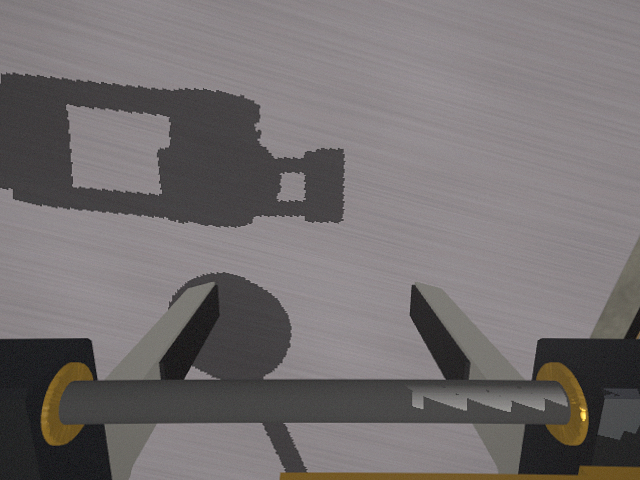

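```bash
cat > h.py <<'E'
import numpy as np, cv2
from scipy.spatial.transform import Rotation as R
def RM(e): return R.from_euler('xyz',e).as_matrix()
def proj(s,P):
    P=np.atleast_2d(P); C=RM(s["attitude"]); q=(P-np.array(s["origin"]))@C
    a=q[:,:2]/q[:,2:]; r2=(a**2).sum(1,keepdims=True); a=a*(1+s["k1"]*r2)
    K=np.array(s["mtx"]); return a@K[:2,:2].T+K[:2,2]
def ray(s,uv):
    K=np.array(s["mtx"]); d=(np.array(uv,float)-K[:2,2])/np.diag(K)[:2]; a=d.copy()
    for _ in range(20): a=d/(1+s["k1"]*(a@a))
    v=RM(s["attitude"])@np.array([a[0],a[1],1.]); return np.array(s["origin"]),v/np.linalg.norm(v)
def atz(s,uv,z):
    o,v=ray(s,uv); return o+v*(z-o[2])/v[2]
def tri(obs):
    A=np.zeros((3,3));b=np.zeros(3)
    for s,uv in obs:
        o,v=ray(s,uv); M=np.eye(3)-np.outer(v,v); A+=M;b+=M@o
    return np.linalg.solve(A,b)
def crop(s,c,h,k,name,pts=None):
    im=s["img"][:,:,::-1].copy(); x0=int(max(c[0]-h,0));y0=int(max(c[1]-h,0))
    o=im[y0:y0+2*h,x0:x0+2*h]; o=cv2.resize(o,None,fx=k,fy=k,interpolation=cv2.INTER_CUBIC)
    if pts is not None:
        for p in pts:
            q=((np.array(p)-[x0,y0]+.5)*k).astype(int); cv2.circle(o,tuple(int(t) for t in q),1,(255,0,255),-1)
    cv2.imwrite(name,o); return o
def circ(c,ax,r,n=40):
    ax=np.array(ax)/np.linalg.norm(ax); u=np.cross(ax,[0.3,0.5,0.81]);u/=np.linalg.norm(u);v=np.cross(ax,u)
    t=np.linspace(0,2*np.pi,n); return np.array(c)+r*(np.cos(t)[:,None]*u+np.sin(t)[:,None]*v)
E
cat > a.py <<'E'
import pickle
from bench import cams
from h import *
S=cams.snapshot("scene");T=cams.snapshot("top")
pickle.dump((S,T),open("st.pkl","wb"))
out=[crop(S,(427,205),35,5,"pics/a.png"),crop(T,(203,270),35,5,"pics/b.png"),
crop(S,(306,262),35,5,"pics/c.png"),crop(T,(334,245),35,5,"pics/d.png"),
crop(S,(186,275),35,5,"pics/e.png"),crop(T,(445,258),35,5,"pics/f.png")]
g=np.vstack([np.hstack(out[0::2]),np.hstack(out[1::2])]); g=cv2.resize(g,(798,532)); cv2.imwrite("pics/g.png",g)
E
python3 a.py
```

```text
(no output)
```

View pics/g.png

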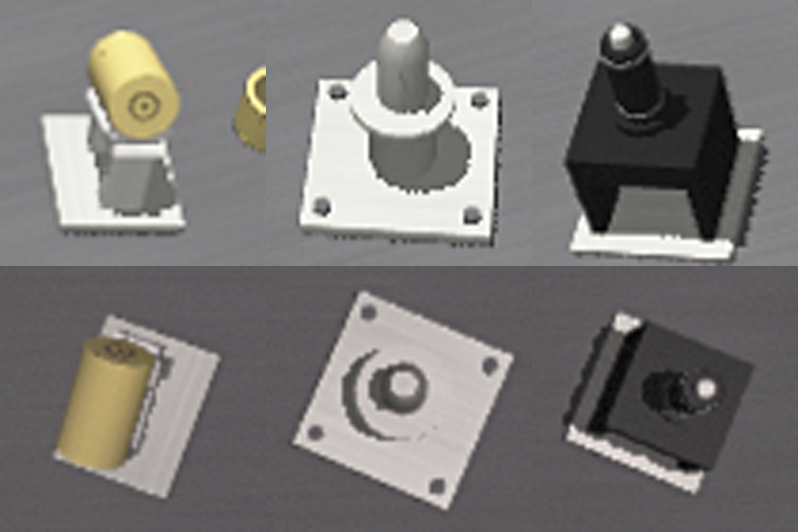

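```bash
cat > b.py <<'E'
import pickle
from h import *
from scipy.optimize import minimize
S,T=pickle.load(open("st.pkl","rb"))
print("spot",tri([(S,(430.2,197.9)),(T,(199.05,257.1))]))
print("posttop",tri([(S,(307.3,233.6)),(T,(335.3,240.5))]), atz(S,(307.3,233.6),.12),atz(T,(335.3,240.5),.12))
print("probetop",tri([(S,(174.4,250.5)),(T,(455.8,254.6))]),atz(S,(174.4,250.5),.142),atz(T,(455.8,254.6),.142))
def cupaxis(yaw): # mouth direction: toward robot, down 20
    return np.array([np.cos(yaw)*np.cos(.349),np.sin(yaw)*np.cos(.349),-np.sin(.349)])
def mask(s,b):
    hsv=cv2.cvtColor(s["img"],cv2.COLOR_RGB2HSV); m=((hsv[...,1]>70)&(hsv[...,0]>15)&(hsv[...,0]<35)).astype(np.uint8)
    o=np.zeros_like(m); o[b[1]:b[3],b[0]:b[2]]=m[b[1]:b[3],b[0]:b[2]]; return cv2.morphologyEx(o,cv2.MORPH_CLOSE,np.ones((5,5)))
def render(s,c,a):
    P=np.vstack([circ(c-.035*a,a,.022),circ(c+.035*a,a,.022)]); u=proj(s,P)
    h=cv2.convexHull(((u+.0)*16).astype(np.float32)).astype(np.int32); m=np.zeros(s["img"].shape[:2],np.uint8)
    big=np.zeros((480*2,640*2),np.uint8); cv2.fillPoly(big,[((h+8)/8-0).astype(np.int32)],255); return cv2.resize(big,(640,480),interpolation=cv2.INTER_AREA)/255.
MS=mask(S,(405,170,448,212));MT=mask(T,(170,240,226,300)); print(MS.sum(),MT.sum())
def cost(p,ws=1,wt=1):
    c=np.array([p[0]/1000,p[1]/1000,.085]);a=cupaxis(p[2]/60+np.pi)
    return ws*abs(render(S,c,a)-MS).sum()+wt*abs(render(T,c,a)-MT).sum()
for w in [(1,1),(1,0),(0,1)]:
  best=None
  for y0 in [-20,0,20]:
    r=minimize(cost,[440,280,y0],args=w,method="Nelder-Mead",options=dict(initial_simplex=[[440,280,y0],[455,280,y0],[440,295,y0],[440,280,y0+15]],xatol=.05))
    if best is None or r.fun<best.fun:best=r
  r=best;print(w,r.x[:2],"yaw",np.degrees(r.x[2]/60),r.fun)
  if w==(1,1):
    c=np.array([r.x[0]/1000,r.x[1]/1000,.085]);a=cupaxis(r.x[2]/60+np.pi); print("axis",a)
    P=np.vstack([circ(c-.035*a,a,.022),circ(c+.035*a,a,.022),circ(c-.035*a,a,.009),[c-.035*a]])
    pa=crop(S,(427,205),35,5,"pics/a.png",proj(S,P));pb=crop(T,(203,270),35,5,"pics/b.png",proj(T,P)); cv2.imwrite("pics/ab.png",np.hstack([pa,pb]))
E
python3 b.py
```

```text
spot [0.53857728 0.29595299 0.09582741]
posttop [ 0.57033023 -0.01884849  0.12418131] [ 0.56675347 -0.01757857  0.12      ] [ 0.57073528 -0.01883332  0.12      ]
probetop [ 0.53422158 -0.28360928  0.13708111] [ 0.53872351 -0.28340514  0.142     ] [ 0.53391551 -0.28241707  0.142     ]
464 604
(1, 1) [506.84626211 307.3387714 ] yaw -22.362943862271997 123.32549019607843
axis [-0.86904132  0.35753562 -0.34195826]
(1, 0) [507.10481806 305.02501151] yaw -23.182310369797378 37.28235294117647
(0, 1) [509.40615564 307.31106175] yaw -19.633958292213688 63.811764705882354
```

View pics/ab.png

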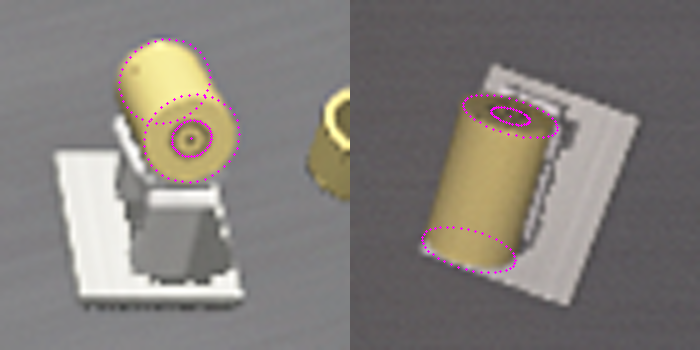

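```bash
cat > plan.py <<'E'
from h import *
from scipy.linalg import logm,expm
def pose(obs):
    T=np.eye(4);T[:3,:3]=RM(obs["ee_rot"]);T[:3,3]=obs["tool_pos"];return T
def rows(T0,T1,N):
    # identical rows: each = shift along tool axes then turn
    D=np.linalg.inv(T0)@T1; A=expm(np.real(logm(D))/N)
    return A[:3,3],np.degrees(R.from_matrix(A[:3,:3]).as_rotvec())
def show(T0,T1,N=None):
    D=np.linalg.inv(T0)@T1; rv=np.degrees(np.linalg.norm(R.from_matrix(D[:3,:3]).as_rotvec())); d=np.linalg.norm(D[:3,3])
    n0=max(rv/7.16,d/.0417); N=N or int(np.ceil(n0))
    p,w=rows(T0,T1,N); print("min rows %.1f"%n0,"N",N,"shift mm",np.round(p*1000,2),"turn",np.round(w,3),"per row")
    A=np.eye(4);A[:3,3]=p;A[:3,:3]=R.from_rotvec(np.radians(w)).as_matrix();X=T0.copy();P=[]
    for i in range(N): X=X@A;P.append(X[:3,3].round(3))
    print([p.tolist() for p in P[::max(1,N//4)]])
def mk(p,x,z):
    T=np.eye(4);x=np.array(x)/np.linalg.norm(x);z=np.array(z)/np.linalg.norm(z)
    T[:3,:3]=np.c_[x,np.cross(z,x),z];T[:3,3]=p;return T
def cupgrasp(c,yaw,b=25,d=.004,back=0):
    az=np.radians(180+yaw);h=np.array([np.cos(az),np.sin(az),0]);m=np.cos(.349)*h-np.array([0,0,np.sin(.349)])
    b=np.radians(b);z=np.sin(b)*h-np.array([0,0,np.cos(b)]);x=[np.cos(az-np.pi/2),np.sin(az-np.pi/2),0]
    return mk(np.array(c)-d*m+(.019-back)*z,x,z)
E
python3 - <<'E'
from bench import robot
from plan import *
o=robot.get_obs();T0=pose(o)
G=cupgrasp([.507,.3065,.085],-21.5,back=.13);print(G.round(3))
show(T0,G,24)
E
```

```text
[[ 0.367  0.843 -0.393  0.554]
 [ 0.93  -0.332  0.155  0.288]
 [ 0.    -0.423 -0.906  0.187]
 [ 0.     0.     0.     1.   ]]
min rows 22.0 N 24 shift mm [ 17.53 -46.69   8.85] turn [ 0.426 -1.302 -5.87 ] per row
[[0.189, -0.537, 0.197], [0.474, -0.458, 0.148], [0.659, -0.225, 0.125], [0.675, 0.073, 0.142]]
```

Run:
```python
from bench import robot
from plan import *
o=robot.get_obs();T0=pose(o)
W=mk([.42,-.12,.27],[np.cos(-.1),np.sin(-.1),0],[0,0,-1])
show(T0,W,13)
G=cupgrasp([.507,.3065,.085],-21.5,back=.13)
show(W,G,13)
```

```text
min rows 12.0 N 13 shift mm [ -6.34 -40.28  -4.96] turn [-0.    -0.    -5.351] per row
[[0.177, -0.516, 0.21], [0.278, -0.447, 0.225], [0.355, -0.353, 0.24], [0.404, -0.241, 0.255], [0.42, -0.12, 0.27]]
min rows 10.9 N 13 shift mm [ 26.35 -22.95   9.96] turn [ 1.645 -1.245 -5.614] per row
[[0.449, -0.1, 0.26], [0.519, -0.022, 0.232], [0.562, 0.075, 0.208], [0.574, 0.181, 0.192], [0.554, 0.288, 0.187]]
```

Emit:
{"op": "jog_arm", "data": {
  "series": [
    {"x": -0.0063, "y": -0.0403, "z": -0.005, "rz": -5.35},
    {"x": -0.0063, "y": -0.0403, "z": -0.005, "rz": -5.35},
    {"x": -0.0063, "y": -0.0403, "z": -0.005, "rz": -5.35},
    {"x": -0.0063, "y": -0.0403, "z": -0.005, "rz": -5.35},
    {"x": -0.0063, "y": -0.0403, "z": -0.005, "rz": -5.35},
    {"x": -0.0063, "y": -0.0403, "z": -0.005, "rz": -5.35},
    {"x": -0.0063, "y": -0.0403, "z": -0.005, "rz": -5.35},
    {"x": -0.0063, "y": -0.0403, "z": -0.005, "rz": -5.35},
    {"x": -0.0063, "y": -0.0403, "z": -0.005, "rz": -5.35},
    {"x": -0.0063, "y": -0.0403, "z": -0.005, "rz": -5.35},
    {"x": -0.0063, "y": -0.0403, "z": -0.005, "rz": -5.35},
    {"x": -0.0063, "y": -0.0403, "z": -0.005, "rz": -5.35}
  ],
  "claw": 1
}}

```text
invalid input
```

Run:
```python
from bench import robot
from plan import *
o=robot.get_obs();T0=pose(o);print(o["time"],o["tool_pos"],o["ee_rot"],o["joint_positions"],o["wrist_force"])
G=cupgrasp([.507,.3065,.085],-21.5,back=.13)
show(T0,G,14)
```

```text
1.35 [ 0.13969976 -0.53196309  0.20549921] [-3.14152831e+00 -2.77541994e-05 -1.31400324e+00] [-1.41711777e+00  8.72120059e-02  1.37070019e+00  6.72915666e-05
  1.68365947e+00 -1.03106960e-01] [ 0.29190991 -0.3249223  -0.05083442]
min rows 22.0 N 14 shift mm [ 26.96 -81.05  15.17] turn [  0.73   -2.231 -10.064] per row
[[0.225, -0.537, 0.19], [0.468, -0.462, 0.149], [0.639, -0.271, 0.126], [0.69, -0.019, 0.132], [0.608, 0.222, 0.169]]
```

Emit:
{"op": "jog_arm", "data": {
  "series": [
    {"x": -0.006, "y": -0.04, "z": -0.005, "rx": 0, "ry": 0, "rz": -5.35}
  ]
}}

```text
time: 1.43
tool_pos: [0.1721, -0.5178, 0.209]
ee_rot: [3.138, 0.002, -1.228]
wrist_force: [0.6, -0.5, 0.4]
width: 0.0938
```

Emit:
{"op": "jog_arm", "data": {
  "series": [
    {"x": -0.006, "y": -0.04, "z": -0.005, "rz": -5.35},
    {"x": -0.006, "y": -0.04, "z": -0.005, "rz": -5.35},
    {"x": -0.006, "y": -0.04, "z": -0.005, "rz": -5.35},
    {"x": -0.006, "y": -0.04, "z": -0.005, "rz": -5.35},
    {"x": -0.006, "y": -0.04, "z": -0.005, "rz": -5.35},
    {"x": -0.006, "y": -0.04, "z": -0.005, "rz": -5.35},
    {"x": -0.006, "y": -0.04, "z": -0.005, "rz": -5.35},
    {"x": -0.006, "y": -0.04, "z": -0.005, "rz": -5.35},
    {"x": -0.006, "y": -0.04, "z": -0.005, "rz": -5.35},
    {"x": -0.006, "y": -0.04, "z": -0.005, "rz": -5.35},
    {"x": -0.006, "y": -0.04, "z": -0.005, "rz": -5.35},
    {"x": -0.006, "y": -0.04, "z": -0.005, "rz": -5.35}
  ]
}}

```text
invalid input
```

```bash
cat > s.py <<'E'
from bench import robot
from plan import *
o=robot.get_obs();T0=pose(o);print(o["time"],o["tool_pos"].round(4),o["ee_rot"].round(4),o["joint_positions"].round(2),o["wrist_force"].round(2),o["width"].round(4))
E
python3 - <<'E'
from s import *
G=cupgrasp([.507,.3065,.085],-21.5,back=.13)
show(T0,G,12)
E
```

```text
Traceback (most recent call last):
  File "s.py", line 3, in <module>
    o=robot.get_obs();T0=pose(o);print(o["time"],o["tool_pos"].round(4),o["ee_rot"].round(4),o["joint_positions"].round(2),o["wrist_force"].round(2),o["width"].round(4))
                                                                                                                                                     ^^^^^^^^^^^^^^^^
AttributeError: 'float' object has no attribute 'round'
```

Emit:
{"op": "jog_arm", "data": {
  "series": [
    {"x": -0.006, "y": -0.04, "z": -0.005, "rx": 0, "ry": 0, "rz": -5.35},
    {"x": -0.006, "y": -0.04, "z": -0.005, "rx": 0, "ry": 0, "rz": -5.35},
    {"x": -0.006, "y": -0.04, "z": -0.005, "rx": 0, "ry": 0, "rz": -5.35},
    {"x": -0.006, "y": -0.04, "z": -0.005, "rx": 0, "ry": 0, "rz": -5.35},
    {"x": -0.006, "y": -0.04, "z": -0.005, "rx": 0, "ry": 0, "rz": -5.35},
    {"x": -0.006, "y": -0.04, "z": -0.005, "rx": 0, "ry": 0, "rz": -5.35},
    {"x": -0.006, "y": -0.04, "z": -0.005, "rx": 0, "ry": 0, "rz": -5.35},
    {"x": -0.006, "y": -0.04, "z": -0.005, "rx": 0, "ry": 0, "rz": -5.35},
    {"x": -0.006, "y": -0.04, "z": -0.005, "rx": 0, "ry": 0, "rz": -5.35},
    {"x": -0.006, "y": -0.04, "z": -0.005, "rx": 0, "ry": 0, "rz": -5.35},
    {"x": -0.006, "y": -0.04, "z": -0.005, "rx": 0, "ry": 0, "rz": -5.35},
    {"x": -0.006, "y": -0.04, "z": -0.005, "rx": 0, "ry": 0, "rz": -5.35}
  ]
}}

```text
time: 2.43
tool_pos: [0.4183, -0.1189, 0.2676]
ee_rot: [-3.139, 0.001, -0.059]
wrist_force: [1.0, 0.4, -0.5]
width: 0.094
```

```bash
sed -i 's/o\["width"\].round(4)/round(o["width"],4)/' s.py
python3 - <<'E'
from s import *
G=cupgrasp([.507,.3065,.085],-21.5,back=.13)
show(T0,G,12)
E
```

```text
2.4333 [ 0.4183 -0.1189  0.2676] [-3.1389e+00  1.5000e-03 -5.8500e-02] [-0.41 -0.17  1.5   0.    1.82 -0.35] [ 1.    0.39 -0.47] 0.094
min rows 10.5 N 12 shift mm [ 28.94 -24.12  10.44] turn [ 1.786 -1.307 -5.886] per row
[[0.449, -0.097, 0.257], [0.522, -0.011, 0.228], [0.564, 0.096, 0.204], [0.57, 0.212, 0.19]]
```

All keys are needed in every row. Tracking is good.

Emit:
{"op": "jog_arm", "data": {
  "series": [
    {"x": 0.0289, "y": -0.0241, "z": 0.0104, "rx": 1.79, "ry": -1.31, "rz": -5.89},
    {"x": 0.0289, "y": -0.0241, "z": 0.0104, "rx": 1.79, "ry": -1.31, "rz": -5.89},
    {"x": 0.0289, "y": -0.0241, "z": 0.0104, "rx": 1.79, "ry": -1.31, "rz": -5.89},
    {"x": 0.0289, "y": -0.0241, "z": 0.0104, "rx": 1.79, "ry": -1.31, "rz": -5.89},
    {"x": 0.0289, "y": -0.0241, "z": 0.0104, "rx": 1.79, "ry": -1.31, "rz": -5.89},
    {"x": 0.0289, "y": -0.0241, "z": 0.0104, "rx": 1.79, "ry": -1.31, "rz": -5.89},
    {"x": 0.0289, "y": -0.0241, "z": 0.0104, "rx": 1.79, "ry": -1.31, "rz": -5.89},
    {"x": 0.0289, "y": -0.0241, "z": 0.0104, "rx": 1.79, "ry": -1.31, "rz": -5.89},
    {"x": 0.0289, "y": -0.0241, "z": 0.0104, "rx": 1.79, "ry": -1.31, "rz": -5.89},
    {"x": 0.0289, "y": -0.0241, "z": 0.0104, "rx": 1.79, "ry": -1.31, "rz": -5.89},
    {"x": 0.0289, "y": -0.0241, "z": 0.0104, "rx": 1.79, "ry": -1.31, "rz": -5.89},
    {"x": 0.0289, "y": -0.0241, "z": 0.0104, "rx": 1.79, "ry": -1.31, "rz": -5.89}
  ]
}}

```text
time: 3.43
tool_pos: [0.5473, 0.3097, 0.1917]
ee_rot: [-2.71, -0.01, 1.256]
wrist_force: [0.3, 0.4, -0.7]
width: 0.0941
```

Run:
```python
from s import *
from bench import cams
import pickle
G=cupgrasp([.507,.3065,.085],-21.5,back=.13)
show(T0,G)
s=cams.snapshot("wrist");pickle.dump(s,open("w1.pkl","wb"))
a=np.radians(180-21.5);m=np.array([np.cos(a)*np.cos(.349),np.sin(a)*np.cos(.349),-np.sin(.349)]);c=np.array([.507,.3065,.085])
im=s["img"][:,:,::-1].copy()
for P in (circ(c+.035*m,m,.022),circ(c+.035*m,m,.018),circ(c-.035*m,m,.022)):
    for p in proj(s,P): cv2.circle(im,tuple(int(round(t)) for t in p),1,(255,0,255),-1)
cv2.imwrite("pics/w1.png",im)
```

```text
3.4333 [0.5473 0.3097 0.1917] [-2.7101 -0.0095  1.2563] [ 0.29  0.52  0.92  0.28  2.05 -0.89] [ 0.33  0.38 -0.68] 0.0941
min rows 0.6 N 1 shift mm [-18.64  13.96  -1.37] turn [0.261 0.969 3.386] per row
[[0.554, 0.288, 0.187]]
```

View pics/w1.png

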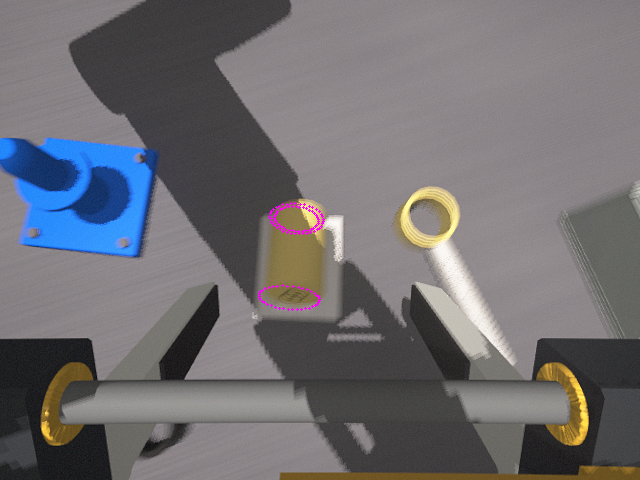

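```bash
cat > fitw.py <<'E'
import pickle
exec(open("b.py").read().split("for w in")[0])
W=pickle.load(open("w1.pkl","rb"))
hsv=cv2.cvtColor(W["img"],cv2.COLOR_RGB2HSV);b=(245,185,345,315)
m=((hsv[...,1]>70)&(hsv[...,0]>14)&(hsv[...,0]<38)).astype(np.uint8);MW=np.zeros_like(m);MW[b[1]:b[3],b[0]:b[2]]=m[b[1]:b[3],b[0]:b[2]]
MW=cv2.morphologyEx(MW,cv2.MORPH_CLOSE,np.ones((7,7)));print(MW.sum())
def cost(p,ws,wt,ww,z=.085):
    c=np.array([p[0]/1000,p[1]/1000,z]);a=cupaxis(p[2]/60+np.pi)
    return ws*abs(render(S,c,a)-MS).sum()+wt*abs(render(T,c,a)-MT).sum()+ww*abs(render(W,c,a)-MW).sum()
for w in [(0,0,1),(1,1,.3)]:
    r=min((minimize(cost,[507,306,y0],args=w,method="Nelder-Mead",options=dict(initial_simplex=[[507,306,y0],[515,306,y0],[507,314,y0],[507,306,y0+10]],xatol=.05)) for y0 in (-22,-12)),key=lambda r:r.fun)
    print(w,r.x[:2],np.degrees(r.x[2]/60),r.fun)
c=np.array([r.x[0]/1000,r.x[1]/1000,.085]);a=cupaxis(r.x[2]/60+np.pi)
crop(W,(295,255),75,4,"pics/w1c.png",proj(W,np.vstack([circ(c-.035*a,a,.022),circ(c+.035*a,a,.022),circ(c-.035*a,a,.009)])))
cv2.imwrite("pics/w1m.png",MW*255)
E
python3 fitw.py
```

```text
spot [0.53857728 0.29595299 0.09582741]
posttop [ 0.57033023 -0.01884849  0.12418131] [ 0.56675347 -0.01757857  0.12      ] [ 0.57073528 -0.01883332  0.12      ]
probetop [ 0.53422158 -0.28360928  0.13708111] [ 0.53872351 -0.28340514  0.142     ] [ 0.53391551 -0.28241707  0.142     ]
464 604
5417
(0, 0, 1) [504.37990651 310.50324341] -19.992878335870998 298.94509803921574
(1, 1, 0.3) [505.00048913 309.47717424] -21.247770318402672 291.72509803921565
```

View pics/w1c.png

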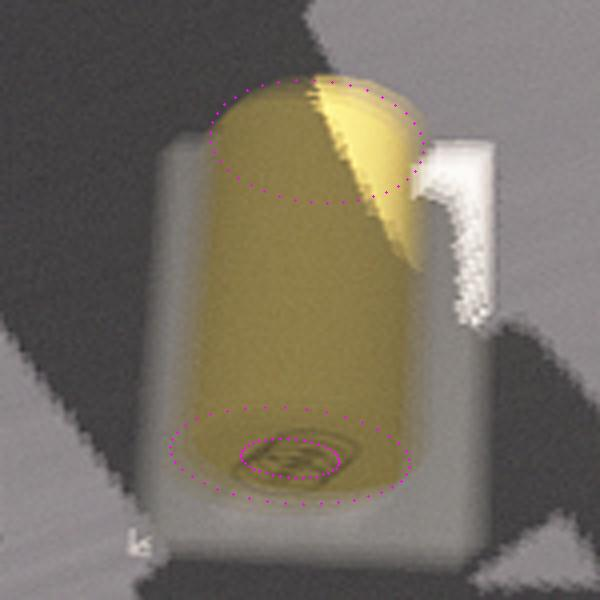

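Run:
```python
from s import *
G=cupgrasp([.506,.308,.085],-21,back=.11)
show(T0,G,2)
```

```text
3.4833 [0.5439 0.3174 0.1902] [-2.7043 -0.0141  1.2686] [ 0.3   0.52  0.91  0.28  2.05 -0.89] [-3.9   1.38 -0.95] 0.0944
min rows 0.8 N 2 shift mm [-11.54   8.61   7.65] turn [-0.04   0.415  1.841] per row
[[0.545, 0.305, 0.179], [0.545, 0.293, 0.169]]
```

Emit:
{"op": "jog_arm", "data": {
  "series": [
    {"x": -0.0115, "y": 0.0086, "z": 0.0076, "rx": 0, "ry": 0.4, "rz": 1.8},
    {"x": -0.0115, "y": 0.0086, "z": 0.0076, "rx": 0, "ry": 0.4, "rz": 1.8},
    {"x": 0, "y": 0, "z": 0, "rx": 0, "ry": 0, "rz": 0}
  ]
}}

```text
time: 3.73
tool_pos: [0.5439, 0.299, 0.1658]
ee_rot: [-2.702, 0.001, 1.215]
wrist_force: [-0.8, -0.6, -0.2]
width: 0.0938
```

```bash
python3 - <<'E'
from s import *
from bench import cams
import pickle
s=cams.snapshot("wrist");pickle.dump(s,open("w1.pkl","wb"))
cv2.imwrite("pics/w2.png",s["img"][:,:,::-1])
E
python3 s.py
```

```text
3.7333 [0.5439 0.299  0.1658] [-2.7024e+00  1.0000e-03  1.2146e+00] [ 0.27  0.51  0.98  0.28  2.   -0.87] [-0.79 -0.65 -0.18] 0.0938
3.7833 [0.5438 0.3    0.1667] [-2.7024e+00 -1.0000e-03  1.2160e+00] [ 0.27  0.51  0.98  0.28  2.   -0.87] [-0.7   0.29 -0.58] 0.094
```

View pics/w2.png

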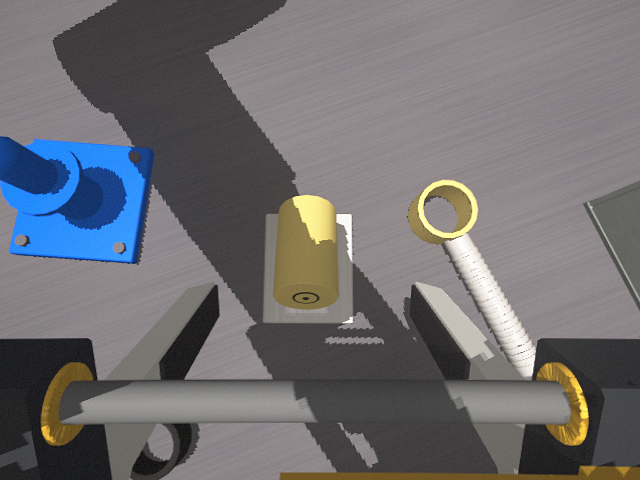

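```bash
python3 fitw.py | tail -2
python3 - <<'E'
from h import *;import pickle
W=pickle.load(open("w1.pkl","rb"));print(atz(W,(306,297.5),.085+.035*np.sin(.349)))
E
```

```text
(0, 0, 1) [506.60242867 306.85166962] -20.2996923008697 216.22352941176473
(1, 1, 0.3) [506.87542584 306.93924599] -21.190487990088343 195.12196078431373
[0.53803731 0.29550067 0.09696854]
```

View pics/w1c.png

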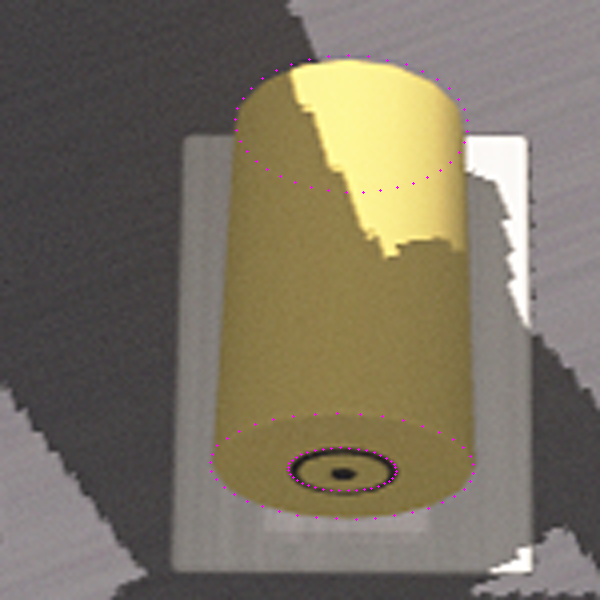

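Run:
```python
from s import *
G=cupgrasp([.5068,.3069,.085],-20.8,back=.0)
show(T0,G,5)
```

```text
3.7833 [0.5438 0.3    0.1667] [-2.7024e+00 -1.0000e-03  1.2160e+00] [ 0.27  0.51  0.98  0.28  2.   -0.87] [-0.7   0.29 -0.58] 0.094
min rows 2.5 N 5 shift mm [-1.32  0.78 21.17] turn [-0.033  0.029  0.09 ] per row
[[0.536, 0.302, 0.147], [0.527, 0.303, 0.128], [0.519, 0.305, 0.108], [0.511, 0.307, 0.089], [0.503, 0.308, 0.069]]
```

Emit:
{"op": "jog_arm", "data": {
  "series": [
    {"x": -0.0066, "y": 0.002, "z": 0.01, "rx": 0, "ry": 0, "rz": 0.4},
    {"x": 0, "y": 0.001, "z": 0.025, "rx": 0, "ry": 0, "rz": 0},
    {"x": 0, "y": 0.0, "z": 0.03, "rx": 0, "ry": 0, "rz": 0},
    {"x": 0, "y": 0, "z": 0.023, "rx": 0, "ry": 0, "rz": 0},
    {"x": 0, "y": 0, "z": 0.01, "rx": 0, "ry": 0, "rz": 0}
  ]
}}

```text
time: 4.2
tool_pos: [0.51, 0.3087, 0.0816]
ee_rot: [-2.715, -0.01, 1.207]
wrist_force: [-0.7, -0.0, -0.2]
width: 0.0938
```

Run:
```python
from s import *
G=cupgrasp([.5068,.3069,.085],-20.8,back=.0)
show(T0,G,1)
```

```text
4.2 [0.51   0.3087 0.0816] [-2.7155 -0.0102  1.2074] [ 0.29  0.47  1.2   0.27  1.8  -0.9 ] [-0.71 -0.03 -0.15] 0.0938
min rows 0.3 N 1 shift mm [-2.97 -0.9  14.04] turn [ 0.585 -0.538  0.227] per row
[[0.503, 0.308, 0.069]]
```

Emit:
{"op": "jog_arm", "data": {
  "series": [
    {"x": -0.003, "y": -0.001, "z": 0.014, "rx": 0.5, "ry": -0.5, "rz": 0.2},
    {"x": 0, "y": 0, "z": 0, "rx": 0, "ry": 0, "rz": 0}
  ]
}}

```text
time: 4.37
tool_pos: [0.5014, 0.3086, 0.0684]
ee_rot: [-2.705, 0.0, 1.208]
wrist_force: [0.1, -0.2, -1.5]
width: 0.094
```

Run:
```python
from s import *
G=cupgrasp([.5068,.3069,.085],-20.8,back=.0)
show(T0,G,1)
```

```text
4.3667 [0.5014 0.3086 0.0684] [-2.7047e+00  2.0000e-04  1.2085e+00] [ 0.3   0.47  1.23  0.27  1.78 -0.9 ] [ 0.13 -0.2  -1.52] 0.094
min rows 0.0 N 1 shift mm [ 0.36  0.93 -1.29] turn [-0.034  0.028  0.031] per row
[[0.503, 0.308, 0.069]]
```

Emit:
{"op": "jog_arm", "data": {
  "series": [
    {"x": 0, "y": 0, "z": 0, "rx": 0, "ry": 0, "rz": 0},
    {"x": 0, "y": 0, "z": 0, "rx": 0, "ry": 0, "rz": 0},
    {"x": 0, "y": 0, "z": 0, "rx": 0, "ry": 0, "rz": 0},
    {"x": 0, "y": 0, "z": 0, "rx": 0, "ry": 0, "rz": 0},
    {"x": 0, "y": 0, "z": 0, "rx": 0, "ry": 0, "rz": 0},
    {"x": 0, "y": 0, "z": 0, "rx": 0, "ry": 0, "rz": 0}
  ],
  "claw": 0
}}

```text
time: 4.87
tool_pos: [0.5069, 0.3095, 0.0753]
ee_rot: [-2.714, -0.009, 1.207]
wrist_force: [-0.2, -0.1, -0.9]
width: 0.0571
```

```bash
python3 s.py
```

```text
4.8667 [0.5069 0.3095 0.0753] [-2.7144 -0.0085  1.2073] [ 0.3   0.47  1.22  0.27  1.79 -0.9 ] [-0.17 -0.13 -0.89] 0.0571
```

Run:
```python
from s import *
show(T0,cupgrasp([.5068,.3069,.085],-20.8,back=.0),1)
```

```text
4.8667 [0.5069 0.3095 0.0753] [-2.7144 -0.0085  1.2073] [ 0.3   0.47  1.22  0.27  1.79 -0.9 ] [-0.17 -0.13 -0.89] 0.0571
min rows 0.2 N 1 shift mm [-2.5  -0.63  7.  ] turn [ 0.526 -0.455  0.181] per row
[[0.503, 0.308, 0.069]]
```

Emit:
{"op": "jog_arm", "data": {
  "series": [
    {"x": 0, "y": 0, "z": 0.004, "rx": 0.3, "ry": -0.3, "rz": 0},
    {"x": 0, "y": 0, "z": 0.003, "rx": 0, "ry": 0, "rz": 0}
  ]
}}

```text
time: 5.03
tool_pos: [0.5049, 0.3073, 0.0711]
ee_rot: [-2.712, 0.002, 1.21]
wrist_force: [-0.0, -12.3, 12.8]
width: 0.0443
```

Run:
```python
from s import *
show(T0,cupgrasp([.5068,.3069,.085],-20.8,back=.0),1)
```

```text
5.0333 [0.5049 0.3073 0.0711] [-2.7122e+00  2.0000e-03  1.2101e+00] [ 0.3   0.47  1.22  0.26  1.79 -0.9 ] [ -0.04 -12.26  12.77] 0.0443
min rows 0.1 N 1 shift mm [ 0.3  -1.29  2.69] turn [0.395 0.161 0.076] per row
[[0.503, 0.308, 0.069]]
```

Emit:
{"op": "jog_arm", "data": {
  "series": [
    {"x": 0, "y": 0, "z": 0, "rx": 0, "ry": 0, "rz": 0}
  ]
}}

```text
time: 5.12
tool_pos: [0.5048, 0.307, 0.0713]
ee_rot: [-2.712, 0.002, 1.21]
wrist_force: [0.3, 4.3, -0.9]
width: 0.0438
```

Run:
```python
from s import *
import json
az=np.radians(180-20.8);h=np.array([np.cos(az),np.sin(az),0]);m=np.cos(.349)*h-np.array([0,0,np.sin(.349)])
c=np.array([.5068,.3069,.085])
ct=np.linalg.inv(T0)@np.r_[c,1];mt=T0[:3,:3].T@m
print(ct,mt,T0[:3,:3].T@[0,0,1]); 
mt[0]=0;mt/=np.linalg.norm(mt);ct[0]=0
json.dump(dict(c=ct[:3].tolist(),m=mt.tolist()),open("cup.json","w"))
```

```text
5.1167 [0.5048 0.307  0.0713] [-2.7119e+00  2.4000e-03  1.2100e+00] [ 0.3   0.47  1.22  0.26  1.79 -0.9 ] [ 0.34  4.34 -0.85] 0.0438
[ 6.14169651e-04 -3.99478368e-03 -1.32884127e-02  1.00000000e+00] [ 0.00288265 -0.71183093  0.70234494] [-0.00236628 -0.41659257 -0.90909022]
```

Emit:
{"op": "jog_arm", "data": {
  "series": [
    {"x": 0, "y": -0.0042, "z": -0.0091, "rx": 0, "ry": 0, "rz": 0},
    {"x": 0, "y": -0.0083, "z": -0.018, "rx": 0, "ry": 0, "rz": 0},
    {"x": 0, "y": -0.0125, "z": -0.027, "rx": 0, "ry": 0, "rz": 0},
    {"x": 0, "y": -0.0125, "z": -0.027, "rx": 0, "ry": 0, "rz": 0},
    {"x": 0, "y": -0.0125, "z": -0.027, "rx": 0, "ry": 0, "rz": 0}
  ]
}}

```text
time: 5.53
tool_pos: [0.4998, 0.306, 0.1819]
ee_rot: [-2.694, 0.019, 1.209]
wrist_force: [0.7, 0.0, -2.2]
width: 0.0442
```

```bash
cat >> plan.py <<'E'
import json
def cup_target(center,az,tilt=None):
    """tool pose with cup mouth-down at center, tool z azimuth az deg"""
    d=json.load(open("cup.json"));ct=np.array(d["c"]);mt=np.array(d["m"])
    th=np.arctan2(-mt[1],mt[2]) # angle of m from z toward -y
    a=np.radians(az);h=np.array([np.cos(a),np.sin(a),0]);x=np.array([-np.sin(a),np.cos(a),0])
    # tool z = down*cos(th)+h*sin(th) ; check m=-y sin th + z cos th = down
    z=np.array([0,0,-1])*np.cos(th)+h*np.sin(th)
    T=mk([0,0,0],x,z); T[:3,3]=np.array(center)-T[:3,:3]@ct
    assert np.allclose(T[:3,:3]@mt,[0,0,-1],atol=1e-6),T[:3,:3]@mt
    return T
E
python3 - <<'E'
from s import *
W=cup_target([.569,-.018,.25],-2); print(W.round(3))
show(T0,W);
E
```

```text
5.5333 [0.4998 0.306  0.1819] [-2.6935  0.0191  1.209 ] [ 0.3   0.43  1.07  0.28  2.   -0.83] [ 0.69  0.05 -2.24] 0.0442
[[ 0.035  0.702  0.711  0.581]
 [ 0.999 -0.025 -0.025 -0.018]
 [ 0.     0.712 -0.702  0.244]
 [ 0.     0.     0.     1.   ]]
min rows 10.2 N 11 shift mm [-26.94  15.16  -4.96] turn [-6.415  0.415 -1.772] per row
[[0.505, 0.275, 0.18], [0.518, 0.214, 0.181], [0.534, 0.154, 0.188], [0.55, 0.095, 0.2], [0.567, 0.037, 0.219], [0.581, -0.018, 0.244]]
```

Emit:
{"op": "jog_arm", "data": {
  "series": [
    {"x": -0.0247, "y": 0.0139, "z": -0.0048, "rx": -5.9, "ry": 0.38, "rz": -1.63},
    {"x": -0.0247, "y": 0.0139, "z": -0.0048, "rx": -5.9, "ry": 0.38, "rz": -1.63},
    {"x": -0.0247, "y": 0.0139, "z": -0.0048, "rx": -5.9, "ry": 0.38, "rz": -1.63},
    {"x": -0.0247, "y": 0.0139, "z": -0.0048, "rx": -5.9, "ry": 0.38, "rz": -1.63},
    {"x": -0.0247, "y": 0.0139, "z": -0.0048, "rx": -5.9, "ry": 0.38, "rz": -1.63},
    {"x": -0.0247, "y": 0.0139, "z": -0.0048, "rx": -5.9, "ry": 0.38, "rz": -1.63},
    {"x": -0.0247, "y": 0.0139, "z": -0.0048, "rx": -5.9, "ry": 0.38, "rz": -1.63},
    {"x": -0.0247, "y": 0.0139, "z": -0.0048, "rx": -5.9, "ry": 0.38, "rz": -1.63},
    {"x": -0.0247, "y": 0.0139, "z": -0.0048, "rx": -5.9, "ry": 0.38, "rz": -1.63},
    {"x": -0.0247, "y": 0.0139, "z": -0.0048, "rx": -5.9, "ry": 0.38, "rz": -1.63},
    {"x": -0.0247, "y": 0.0139, "z": -0.0048, "rx": -5.9, "ry": 0.38, "rz": -1.63},
    {"x": -0.0247, "y": 0.0139, "z": -0.0048, "rx": -5.9, "ry": 0.38, "rz": -1.63}
  ]
}}

```text
time: 6.53
tool_pos: [0.5842, -0.0185, 0.253]
ee_rot: [2.297, 0.007, 1.565]
wrist_force: [0.5, 1.3, -3.8]
width: 0.0436
```

Run:
```python
from s import *
W=cup_target([.569,-.018,.22],-2);
show(T0,W);
```

```text
6.5333 [ 0.5842 -0.0185  0.253 ] [2.2969 0.0066 1.5651] [-0.22 -0.43  1.95  0.22  0.8  -1.88] [ 0.47  1.33 -3.8 ] 0.0436
min rows 0.9 N 1 shift mm [  0.33 -31.49  24.01] turn [ 3.016 -0.963  1.421] per row
[[0.581, -0.018, 0.214]]
```

Emit:
{"op": "jog_arm", "data": {
  "series": [
    {"x": 0, "y": -0.016, "z": 0.012, "rx": 1.5, "ry": -0.5, "rz": 0.7},
    {"x": 0, "y": -0.016, "z": 0.012, "rx": 1.5, "ry": -0.5, "rz": 0.7},
    {"x": 0, "y": 0, "z": 0, "rx": 0, "ry": 0, "rz": 0}
  ]
}}

```text
time: 6.78
tool_pos: [0.5745, -0.0265, 0.2087]
ee_rot: [2.354, 0.001, 1.523]
wrist_force: [0.0, 0.2, -4.0]
width: 0.0438
```

```bash
cat > look.py <<'E'
from s import *
from bench import cams
import pickle,sys
tag=sys.argv[1]; C=eval(sys.argv[2]); 
sh={n:cams.snapshot(n) for n in sys.argv[3].split(",")}
pickle.dump((o,sh),open(f"L{tag}.pkl","wb"))
d=json.load(open("cup.json"));c=T0[:3,:3]@np.array(d["c"])+T0[:3,3];m=T0[:3,:3]@np.array(d["m"])
print("cup center by arm",c.round(4),"m",m.round(3))
P=np.vstack([circ(c-.035*m,m,.022),circ(c+.035*m,m,.022),circ(c+.035*m,m,.018),circ(c-.035*m,m,.009)])
out=[]
for n,s in sh.items():
    h,k=(45,6) if n!="wrist" else (90,3)
    ctr=C.get(n) or proj(s,[c])[0]
    ctr=np.round(ctr).astype(int)
    Q=np.vstack([P,circ([.569,-.018,.066],[0,0,1],.03)])
    a=crop(s,ctr,h,k,"pics/tmp.png"); b=crop(s,ctr,h,k,"pics/tmp.png",proj(s,Q)); out.append(np.vstack([cv2.resize(a,(266,266)),cv2.resize(b,(266,266))]))
cv2.imwrite(f"pics/L{tag}.png",np.hstack(out))
E
python3 look.py 1 '{}' scene,top,wrist; python3 s.py
```

```text
6.7833 [ 0.5745 -0.0265  0.2087] [2.3536e+00 1.0000e-03 1.5226e+00] [-0.22 -0.4   1.99  0.17  0.78 -1.81] [ 0.02  0.22 -4.01] 0.0438
cup center by arm [ 0.5623 -0.0259  0.2152] m [-0.004 -0.001 -1.   ]
6.9333 [ 0.5777 -0.0258  0.2149] [2.3431e+00 2.3000e-03 1.5251e+00] [-0.22 -0.4   1.99  0.17  0.78 -1.81] [-0.53  0.34 -2.62] 0.0436
```

View pics/L1.png

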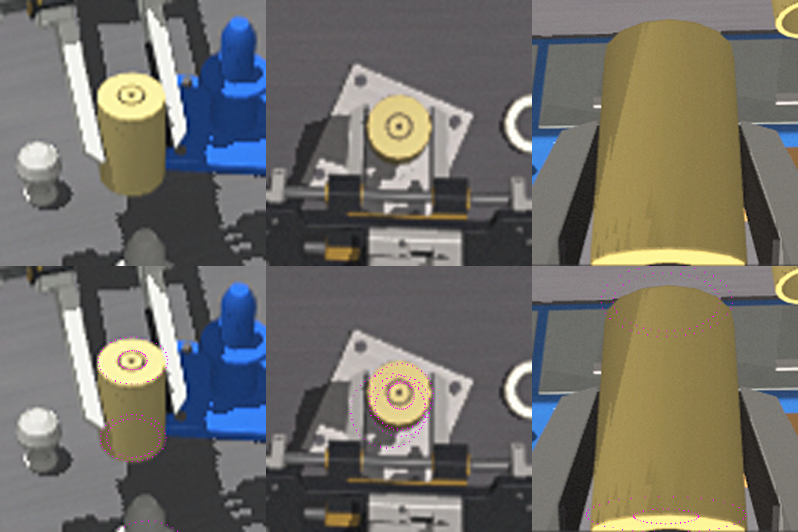

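```bash
cat > post.py <<'E'
import pickle
from h import *
from scipy.optimize import minimize
S,T=pickle.load(open("st.pkl","rb"))
def pmask(s,b,th):
    g=s["img"].astype(int);sat=g.max(2)-g.min(2);m=((g.min(2)>th)&(sat<40)).astype(np.uint8)
    o=np.zeros_like(m);o[b[1]:b[3],b[0]:b[2]]=m[b[1]:b[3],b[0]:b[2]]
    n,l,st,_=cv2.connectedComponentsWithStats(o);k=1+np.argmax(st[1:,4]);o=(l==k).astype(np.uint8)
    c,_=cv2.findContours(o,cv2.RETR_EXTERNAL,cv2.CHAIN_APPROX_NONE);h=cv2.convexHull(np.vstack(c));z=np.zeros_like(o);cv2.fillPoly(z,[h],1);return z
MS=pmask(S,(272,225,340,297),125);MT=pmask(T,(300,210,370,280),125)
def model(x,y,yaw):
    c,s=np.cos(yaw),np.sin(yaw);B=np.array([[a,b,z] for a in(-.055,.055) for b in(-.055,.055) for z in(0,.012)])
    B=B@np.array([[c,s,0],[-s,c,0],[0,0,1]]);B[:,:2]+=[x,y];return np.vstack([B,circ([x,y,.066],[0,0,1],.03),circ([x,y,.108],[0,0,1],.0145),circ([x,y,.12],[0,0,1],.009)])
def rend(s,P):
    u=proj(s,P);h=cv2.convexHull(u.astype(np.float32));big=np.zeros((1920,2560),np.uint8)
    cv2.fillPoly(big,[((h+.5)*4-.5).round().astype(np.int32)],255);return cv2.resize(big,(640,480),interpolation=cv2.INTER_AREA)/255.
def cost(p,ws,wt):
    P=model(p[0]/1000,p[1]/1000,p[2]/50);return ws*abs(rend(S,P)-MS).sum()+wt*abs(rend(T,P)-MT).sum()
for w in[(1,1),(1,0),(0,1)]:
    r=min((minimize(cost,[569,-18,y],args=w,method="Nelder-Mead",options=dict(initial_simplex=[[569,-18,y],[575,-18,y],[569,-12,y],[569,-18,y+8]],xatol=.03)) for y in(-25,-15,10,20)),key=lambda r:r.fun)
    print(w,r.x[:2],np.degrees(r.x[2]/50),r.fun)
    if w==(1,1):
        P=model(r.x[0]/1000,r.x[1]/1000,r.x[2]/50)
        P=np.vstack([P]+[P[0]*0+P[i]*(1-t)+P[j]*t for i,j in((1,3),(3,7),(7,5),(5,1)) for t in np.linspace(0,1,25)]).reshape(-1,3)
        a=crop(S,(306,262),38,5,"pics/t.png",proj(S,P));b=crop(T,(334,245),38,5,"pics/t.png",proj(T,P));cv2.imwrite("pics/post.png",np.hstack([a,b]))
E
python3 post.py
```

```text
(1, 1) [570.84959696 -18.07996267] -24.476698210529015 2391.3254901960786
(1, 0) [581.12039151 -27.73164432] -20.35554653307144 2304.062745098039
(0, 1) [570.90300525 -18.08612183] -24.475249540738677 45.42745098039215
```

View pics/post.png

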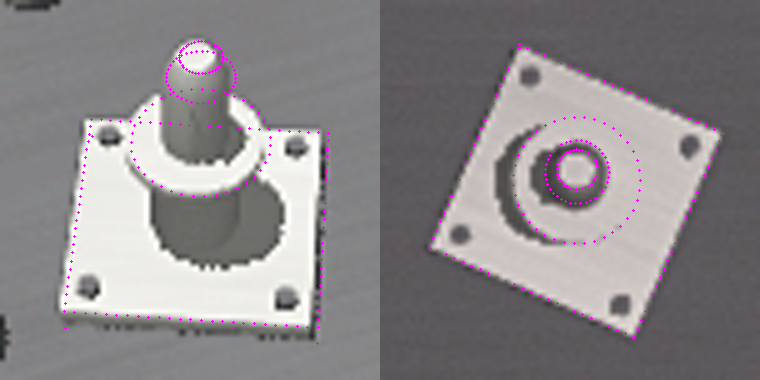

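Run:
```python
from s import *
W=cup_target([.5708,-.0184,.185],-2);show(T0,W,2)
```

```text
6.9333 [ 0.5777 -0.0258  0.2149] [2.3431e+00 2.3000e-03 1.5251e+00] [-0.22 -0.4   1.99  0.17  0.78 -1.81] [-0.53  0.34 -2.62] 0.0436
min rows 0.9 N 2 shift mm [  3.61 -11.24  14.54] turn [ 0.182  0.267 -0.171] per row
[[0.58, -0.022, 0.197], [0.583, -0.019, 0.179]]
```

Emit:
{"op": "jog_arm", "data": {
  "series": [
    {"x": 0.0036, "y": -0.0112, "z": 0.0145, "rx": 0.2, "ry": 0.3, "rz": -0.2},
    {"x": 0.0036, "y": -0.0112, "z": 0.0145, "rx": 0.2, "ry": 0.3, "rz": -0.2},
    {"x": 0, "y": 0, "z": 0, "rx": 0, "ry": 0, "rz": 0},
    {"x": 0, "y": 0, "z": 0, "rx": 0, "ry": 0, "rz": 0}
  ]
}}

```text
time: 7.27
tool_pos: [0.5872, -0.016, 0.1864]
ee_rot: [2.339, 0.0, 1.544]
wrist_force: [0.3, -0.6, -1.8]
width: 0.0436
```

```bash
python3 look.py 2 '{}' top,scene,top
python3 - <<'E'
from s import *
W=cup_target([.5708,-.0184,.185],-2);show(T0,W,2)
E
```

```text
7.2667 [ 0.5872 -0.016   0.1864] [2.3387e+00 4.0000e-04 1.5437e+00] [-0.2  -0.36  2.02  0.19  0.7  -1.83] [ 0.34 -0.57 -1.77] 0.0436
cup center by arm [ 0.5748 -0.0156  0.1927] m [ 0.011 -0.001 -1.   ]
7.4167 [ 0.5871 -0.0165  0.1869] [2.3379e+00 8.0000e-04 1.5429e+00] [-0.2  -0.36  2.02  0.19  0.7  -1.83] [-0.88  0.44 -3.44] 0.0437
min rows 0.2 N 2 shift mm [-1.23 -4.39  1.48] turn [ 0.331 -0.127  0.157] per row
[[0.585, -0.018, 0.183], [0.583, -0.019, 0.179]]
```

View pics/L2.png

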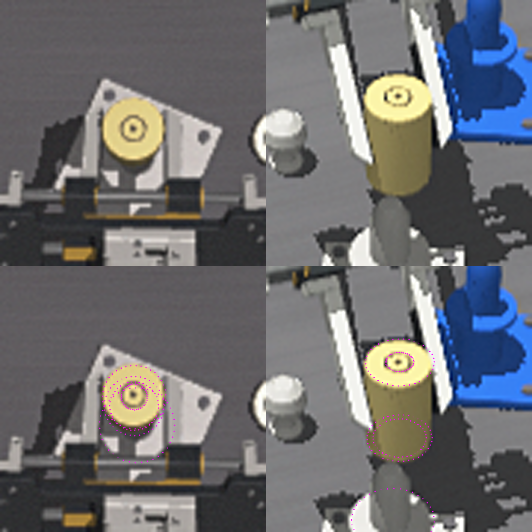

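```bash
cat > cupfit.py <<'E'
import pickle,sys,json
from plan import *
from scipy.optimize import minimize
o,sh=pickle.load(open(f"L{sys.argv[1]}.pkl","rb"));T0=pose(o)
d=json.load(open("cup.json"));c0=T0[:3,:3]@np.array(d["c"])+T0[:3,3];m=T0[:3,:3]@np.array(d["m"])
def rend(s,P):
    u=proj(s,P);h=cv2.convexHull(u.astype(np.float32));big=np.zeros((1920,2560),np.uint8)
    cv2.fillPoly(big,[((h+.5)*4-.5).round().astype(np.int32)],255);return cv2.resize(big,(640,480),interpolation=cv2.INTER_AREA)/255.
for n in("top","scene"):
    if n not in sh: continue
    s=sh[n];hsv=cv2.cvtColor(s["img"],cv2.COLOR_RGB2HSV);mm=((hsv[...,1]>60)&(hsv[...,0]>14)&(hsv[...,0]<38)).astype(np.uint8)
    u=proj(s,[c0])[0].astype(int);M=np.zeros_like(mm);k=26;M[u[1]-k:u[1]+k,u[0]-k:u[0]+k]=mm[u[1]-k:u[1]+k,u[0]-k:u[0]+k]
    M=cv2.morphologyEx(M,cv2.MORPH_CLOSE,np.ones((5,5)));nn,l,st,_=cv2.connectedComponentsWithStats(M);M=(l==1+np.argmax(st[1:,4]))
    def cost(p):
        c=c0+np.array([p[0],p[1],0])/1000;P=np.vstack([circ(c-.035*m,m,.022),circ(c+.035*m,m,.022)]);return abs(rend(s,P)-M).sum()
    r=minimize(cost,[0,0],method="Nelder-Mead",options=dict(initial_simplex=[[0,0],[4,0],[0,4]],xatol=.03));print(n,"cup image minus arm (mm)",r.x.round(2),r.fun,M.sum())
E
python3 cupfit.py 2
```

```text
top cup image minus arm (mm) [1.81 0.91] 29.584313725490198 388
scene cup image minus arm (mm) [ 0.48 -1.34] 51.36470588235294 831
```

```bash
cat > tgt.py <<'E'
from s import *
import sys
z=float(sys.argv[1]);N=int(sys.argv[2])
d=json.load(open("cup.json"));print("cup",(T0[:3,:3]@np.array(d["c"])+T0[:3,3]).round(4),"m",(T0[:3,:3]@np.array(d["m"])).round(3))
show(T0,cup_target([.5695,-.0186,z],-2),N)
E
python3 tgt.py .162 3
```

```text
7.4167 [ 0.5871 -0.0165  0.1869] [2.3379e+00 8.0000e-04 1.5429e+00] [-0.2  -0.36  2.02  0.19  0.7  -1.83] [-0.88  0.44 -3.44] 0.0437
cup [ 0.5748 -0.0161  0.1932] m [ 0.012 -0.001 -1.   ]
min rows 0.8 N 3 shift mm [-0.9  -8.73  6.03] turn [ 0.221 -0.085  0.105] per row
[[0.585, -0.017, 0.176], [0.584, -0.018, 0.166], [0.582, -0.019, 0.156]]
```

Emit:
{"op": "jog_arm", "data": {
  "series": [
    {"x": -0.001, "y": -0.0087, "z": 0.006, "rx": 0.25, "ry": -0.1, "rz": 0.1},
    {"x": -0.001, "y": -0.0087, "z": 0.006, "rx": 0.25, "ry": -0.1, "rz": 0.1},
    {"x": -0.001, "y": -0.0087, "z": 0.006, "rx": 0.25, "ry": -0.1, "rz": 0.1},
    {"x": 0, "y": 0, "z": 0, "rx": 0, "ry": 0, "rz": 0},
    {"x": 0, "y": 0, "z": 0, "rx": 0, "ry": 0, "rz": 0}
  ]
}}

```text
time: 7.83
tool_pos: [0.5823, -0.0199, 0.1563]
ee_rot: [2.347, 0.002, 1.535]
wrist_force: [0.1, -0.6, -2.7]
width: 0.0439
```

```bash
python3 tgt.py .162 1
```

```text
7.8333 [ 0.5823 -0.0199  0.1563] [2.3472e+00 1.7000e-03 1.5348e+00] [-0.2  -0.35  2.06  0.2   0.64 -1.85] [ 0.11 -0.59 -2.73] 0.0439
cup [ 0.57   -0.0194  0.1627] m [ 0.002 -0.002 -1.   ]
min rows 0.0 N 1 shift mm [ 0.81 -0.91  0.15] turn [0.13  0.11  0.026] per row
[[0.582, -0.019, 0.156]]
```

```bash
python3 look.py 3 '{}' top,scene; python3 cupfit.py 3;python3 tgt.py .13 4
```

```text
7.8333 [ 0.5823 -0.0199  0.1563] [2.3472e+00 1.7000e-03 1.5348e+00] [-0.2  -0.35  2.06  0.2   0.64 -1.85] [ 0.11 -0.59 -2.73] 0.0439
cup center by arm [ 0.57   -0.0194  0.1627] m [ 0.002 -0.002 -1.   ]
top cup image minus arm (mm) [2.34 1.56] 28.207843137254905 368
scene cup image minus arm (mm) [ 0.17 -1.17] 44.10588235294118 778
7.9333 [ 0.5821 -0.0198  0.1562] [2.3478e+00 1.6000e-03 1.5351e+00] [-0.2  -0.35  2.06  0.2   0.65 -1.85] [ 0.43  0.63 -3.32] 0.0441
cup [ 0.5699 -0.0193  0.1627] m [ 0.002 -0.002 -1.   ]
min rows 0.8 N 4 shift mm [ 0.19 -5.9   5.67] turn [0.024 0.025 0.008] per row
[[0.582, -0.02, 0.148], [0.582, -0.019, 0.14], [0.582, -0.019, 0.132], [0.582, -0.019, 0.124]]
```

View pics/L3.png

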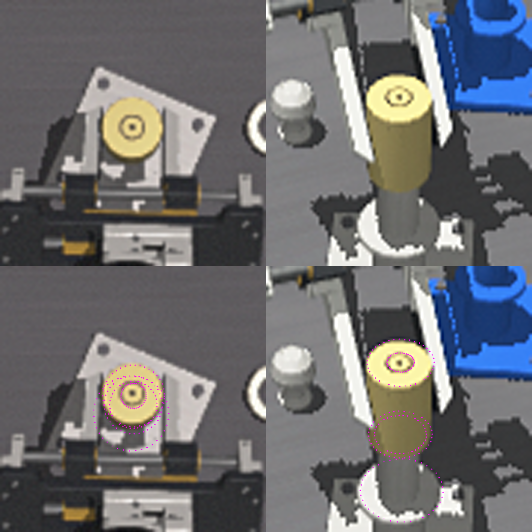

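Emit:
{"op": "jog_arm", "data": {
  "series": [
    {"x": 0, "y": -0.0058, "z": 0.0056, "rx": 0, "ry": 0, "rz": 0},
    {"x": 0, "y": -0.0058, "z": 0.0056, "rx": 0, "ry": 0, "rz": 0},
    {"x": 0, "y": -0.0058, "z": 0.0056, "rx": 0, "ry": 0, "rz": 0},
    {"x": 0, "y": -0.0058, "z": 0.0056, "rx": 0, "ry": 0, "rz": 0},
    {"x": 0, "y": 0, "z": 0, "rx": 0, "ry": 0, "rz": 0}
  ]
}}

```text
time: 8.35
tool_pos: [0.5823, -0.02, 0.1224]
ee_rot: [2.346, 0.002, 1.535]
wrist_force: [-0.4, 0.6, -4.2]
width: 0.0439
```

```bash
python3 tgt.py .11 3
```

```text
8.35 [ 0.5823 -0.02    0.1224] [2.3457e+00 1.9000e-03 1.5350e+00] [-0.2  -0.31  2.11  0.22  0.56 -1.88] [-0.35  0.62 -4.17] 0.0439
cup [ 0.57   -0.0195  0.1288] m [ 0.004 -0.002 -1.   ]
min rows 0.5 N 3 shift mm [ 0.31 -4.63  4.26] turn [0.073 0.037 0.015] per row
[[0.582, -0.02, 0.116], [0.582, -0.019, 0.11], [0.582, -0.019, 0.104]]
```

Emit:
{"op": "jog_arm", "data": {
  "series": [
    {"x": 0.0003, "y": -0.0048, "z": 0.0045, "rx": 0, "ry": 0, "rz": 0},
    {"x": 0.0003, "y": -0.0048, "z": 0.0045, "rx": 0.1, "ry": 0, "rz": 0},
    {"x": 0.0003, "y": -0.0048, "z": 0.0045, "rx": 0.1, "ry": 0, "rz": 0},
    {"x": 0, "y": 0, "z": 0, "rx": 0, "ry": 0, "rz": 0}
  ]
}}

```text
time: 8.68
tool_pos: [0.5815, -0.019, 0.0993]
ee_rot: [2.351, 0.002, 1.535]
wrist_force: [-0.5, 1.4, -2.5]
width: 0.0439
```

```bash
python3 tgt.py .101 3
```

```text
8.6833 [ 0.5815 -0.019   0.0993] [2.3510e+00 1.7000e-03 1.5348e+00] [-0.2  -0.28  2.14  0.24  0.51 -1.9 ] [-0.5   1.41 -2.48] 0.0439
cup [ 0.5693 -0.0185  0.1058] m [-0.002 -0.002 -1.   ]
min rows 0.1 N 3 shift mm [-0.01 -1.08  1.19] turn [-0.028  0.037  0.009] per row
[[0.582, -0.019, 0.098], [0.582, -0.019, 0.096], [0.582, -0.019, 0.095]]
```

Emit:
{"op": "jog_arm", "data": {
  "series": [
    {"x": 0, "y": -0.0011, "z": 0.0011, "rx": 0, "ry": 0, "rz": 0},
    {"x": 0, "y": -0.0011, "z": 0.0011, "rx": 0, "ry": 0, "rz": 0},
    {"x": 0, "y": -0.0011, "z": 0.0011, "rx": 0, "ry": 0, "rz": 0}
  ]
}}

```text
time: 8.93
tool_pos: [0.5823, -0.0191, 0.0949]
ee_rot: [2.349, 0.002, 1.535]
wrist_force: [-3.4, 1.1, 3.5]
width: 0.0443
```

```bash
python3 tgt.py .101 3
```

```text
8.9333 [ 0.5823 -0.0191  0.0949] [2.3493e+00 1.8000e-03 1.5346e+00] [-0.2  -0.27  2.14  0.24  0.5  -1.9 ] [-3.38  1.12  3.49] 0.0443
cup [ 0.57   -0.0186  0.1014] m [ 0.    -0.002 -1.   ]
min rows 0.0 N 3 shift mm [ 0.01 -0.21 -0.04] turn [0.004 0.041 0.007] per row
[[0.582, -0.019, 0.095], [0.582, -0.019, 0.095], [0.582, -0.019, 0.095]]
```

Emit:
{"op": "jog_arm", "data": {
  "series": [
    {"x": 0, "y": -0.001, "z": 0.001, "rx": 0, "ry": 0, "rz": 0},
    {"x": 0, "y": -0.001, "z": 0.001, "rx": 0, "ry": 0, "rz": 0}
  ]
}}

```text
time: 9.1
tool_pos: [0.5839, -0.0193, 0.0949]
ee_rot: [2.344, 0.002, 1.535]
wrist_force: [-14.2, -0.6, 9.3]
width: 0.0438
```

```bash
python3 tgt.py .101 3;python3 look.py 4 '{}' top,scene; python3 cupfit.py 4
```

```text
9.1 [ 0.5839 -0.0193  0.0949] [2.3441 0.0025 1.5346] [-0.2  -0.27  2.14  0.25  0.49 -1.91] [-14.21  -0.6    9.31] 0.0438
cup [ 0.5716 -0.0188  0.1014] m [ 0.005 -0.003 -1.   ]
min rows 0.1 N 3 shift mm [ 0.07 -0.6  -0.41] turn [0.103 0.05  0.017] per row
[[0.583, -0.019, 0.095], [0.582, -0.019, 0.095], [0.582, -0.019, 0.095]]
9.1 [ 0.5839 -0.0193  0.0949] [2.3441 0.0025 1.5346] [-0.2  -0.27  2.14  0.25  0.49 -1.91] [-14.21  -0.6    9.31] 0.0438
cup center by arm [ 0.5716 -0.0188  0.1014] m [ 0.005 -0.003 -1.   ]
top cup image minus arm (mm) [2.61 1.34] 25.584313725490198 334
scene cup image minus arm (mm) [-0.06 -0.49] 46.847058823529416 693
```

View pics/L4.png

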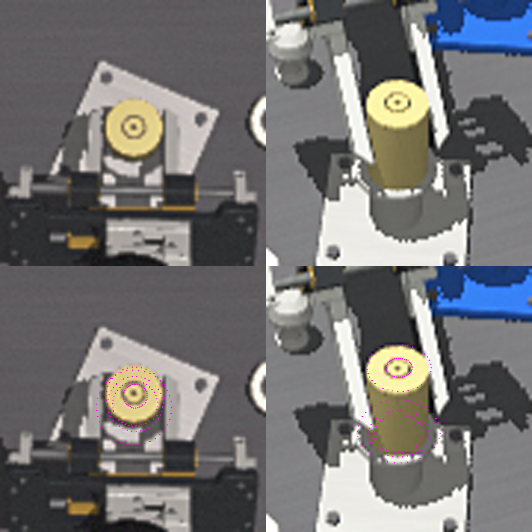

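Emit:
{"op": "jog_arm", "data": {
  "series": [
    {"x": 0, "y": -0.0012, "z": -0.0007, "rx": 0.2, "ry": 0, "rz": 0},
    {"x": 0, "y": 0, "z": 0, "rx": 0, "ry": 0, "rz": 0}
  ]
}}

```text
time: 9.37
tool_pos: [0.5826, -0.0193, 0.0954]
ee_rot: [2.347, 0.003, 1.535]
wrist_force: [0.5, 0.2, -3.0]
width: 0.044
```

```bash
python3 tgt.py .101 3
```

```text
9.3667 [ 0.5826 -0.0193  0.0954] [2.3467 0.0028 1.5347] [-0.2  -0.27  2.14  0.24  0.49 -1.9 ] [ 0.45  0.17 -2.97] 0.044
cup [ 0.5703 -0.0189  0.1018] m [ 0.003 -0.003 -1.   ]
min rows 0.0 N 3 shift mm [ 0.09 -0.41  0.  ] turn [0.053 0.054 0.022] per row
[[0.582, -0.019, 0.095], [0.582, -0.019, 0.095], [0.582, -0.019, 0.095]]
```

Emit:
{"op": "jog_arm", "data": {
  "series": [
    {"x": 0, "y": -0.0011, "z": 0.0005, "rx": 0.05, "ry": 0, "rz": 0},
    {"x": 0, "y": -0.0008, "z": 0.0003, "rx": 0.05, "ry": 0, "rz": 0}
  ]
}}

```text
time: 9.53
tool_pos: [0.5829, -0.0194, 0.095]
ee_rot: [2.345, 0.003, 1.534]
wrist_force: [-0.9, 1.1, -0.0]
width: 0.0436
```

```bash
python3 tgt.py .101 3
```

```text
9.5333 [ 0.5829 -0.0194  0.095 ] [2.3451 0.0028 1.5342] [-0.2  -0.27  2.14  0.25  0.49 -1.9 ] [-0.93  1.07 -0.04] 0.0436
cup [ 0.5706 -0.019   0.1014] m [ 0.004 -0.003 -1.   ]
min rows 0.0 N 3 shift mm [ 0.13 -0.37 -0.15] turn [0.084 0.06  0.015] per row
[[0.582, -0.019, 0.095], [0.582, -0.019, 0.095], [0.582, -0.019, 0.095]]
```

Emit:
{"op": "jog_arm", "data": {
  "series": [
    {"x": 0, "y": -0.0008, "z": 0.0005, "rx": 0.05, "ry": 0, "rz": 0}
  ]
}}

```text
time: 9.62
tool_pos: [0.5832, -0.0195, 0.0949]
ee_rot: [2.344, 0.003, 1.534]
wrist_force: [-2.8, -0.1, 2.6]
width: 0.044
```

Emit:
{"op": "jog_arm", "data": {
  "series": [
    {"x": 0, "y": -0.0003, "z": 0.0003, "rx": 0, "ry": 0, "rz": 0},
    {"x": 0, "y": 0, "z": 0, "rx": 0, "ry": 0, "rz": 0},
    {"x": 0, "y": 0, "z": 0, "rx": 0, "ry": 0, "rz": 0},
    {"x": 0, "y": 0, "z": 0, "rx": 0, "ry": 0, "rz": 0},
    {"x": 0, "y": 0, "z": 0, "rx": 0, "ry": 0, "rz": 0},
    {"x": 0, "y": 0, "z": 0, "rx": 0, "ry": 0, "rz": 0}
  ],
  "claw": 1
}}

```text
time: 10.12
tool_pos: [0.5851, -0.0204, 0.0971]
ee_rot: [2.339, 0.004, 1.533]
wrist_force: [-0.4, 0.0, -0.3]
width: 0.0804
```

```bash
python3 look.py 5 '{}' top,scene; python3 cupfit.py 5
```

```text
10.1167 [ 0.5851 -0.0204  0.0971] [2.3387 0.0043 1.5332] [-0.2  -0.27  2.14  0.25  0.48 -1.91] [-0.44  0.05 -0.34] 0.0804
cup center by arm [ 0.5728 -0.0199  0.1035] m [ 0.011 -0.005 -1.   ]
top cup image minus arm (mm) [0.29 2.45] 24.4078431372549 325
scene cup image minus arm (mm) [-0.35 -0.76] 34.423529411764704 709
```

View pics/L5.png

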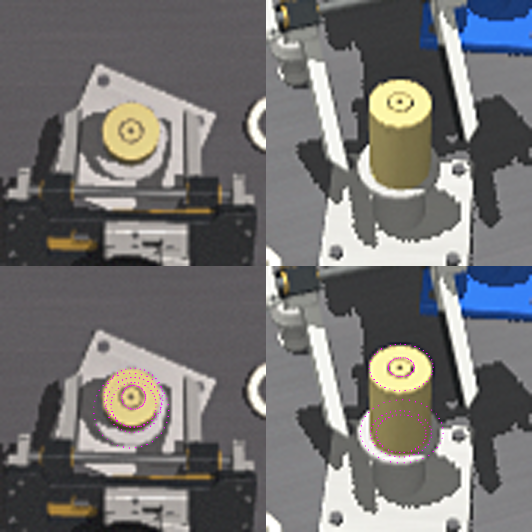

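Emit:
{"op": "jog_arm", "data": {
  "series": [
    {"x": 0, "y": 0, "z": -0.015, "rx": 0, "ry": 0, "rz": 0},
    {"x": 0, "y": 0, "z": -0.03, "rx": 0, "ry": 0, "rz": 0},
    {"x": 0, "y": 0, "z": -0.035, "rx": 0, "ry": 0, "rz": 0},
    {"x": 0, "y": 0, "z": -0.04, "rx": 0, "ry": 0, "rz": 0}
  ]
}}

```text
time: 10.55
tool_pos: [0.4949, -0.0159, 0.1724]
ee_rot: [2.359, 0.001, 1.534]
wrist_force: [0.4, -0.3, 0.5]
width: 0.0943
```

Run:
```python
from s import *
print(T0[:3,:3].T@[0,0,1])
W=mk([.536,-.283,.24],[np.cos(.6),np.sin(.6),0],[0,0,-1]); show(T0,W,12)
```

```text
10.55 [ 0.4949 -0.0159  0.1724] [2.3588e+00 9.0000e-04 1.5342e+00] [-0.26 -0.61  2.18  0.21  0.82 -1.88] [ 0.35 -0.33  0.51] 0.0943
[-0.00089424  0.70528879 -0.70891955]
min rows 9.6 N 12 shift mm [-18.28  15.5   -0.63] turn [ 3.458 -1.74   4.225] per row
[[0.505, -0.034, 0.184], [0.529, -0.096, 0.211], [0.543, -0.165, 0.228], [0.544, -0.236, 0.237]]
```

Emit:
{"op": "jog_arm", "data": {
  "series": [
    {"x": -0.0183, "y": 0.0155, "z": -0.002, "rx": 3.46, "ry": -1.74, "rz": 4.22},
    {"x": -0.0183, "y": 0.0155, "z": -0.0006, "rx": 3.46, "ry": -1.74, "rz": 4.22},
    {"x": -0.0183, "y": 0.0155, "z": -0.0006, "rx": 3.46, "ry": -1.74, "rz": 4.22},
    {"x": -0.0183, "y": 0.0155, "z": -0.0006, "rx": 3.46, "ry": -1.74, "rz": 4.22},
    {"x": -0.0183, "y": 0.0155, "z": -0.0006, "rx": 3.46, "ry": -1.74, "rz": 4.22},
    {"x": -0.0183, "y": 0.0155, "z": -0.0006, "rx": 3.46, "ry": -1.74, "rz": 4.22},
    {"x": -0.0183, "y": 0.0155, "z": -0.0006, "rx": 3.46, "ry": -1.74, "rz": 4.22},
    {"x": -0.0183, "y": 0.0155, "z": -0.0006, "rx": 3.46, "ry": -1.74, "rz": 4.22},
    {"x": -0.0183, "y": 0.0155, "z": -0.0006, "rx": 3.46, "ry": -1.74, "rz": 4.22},
    {"x": -0.0183, "y": 0.0155, "z": -0.0006, "rx": 3.46, "ry": -1.74, "rz": 4.22},
    {"x": -0.0183, "y": 0.0155, "z": -0.0006, "rx": 3.46, "ry": -1.74, "rz": 4.22},
    {"x": -0.0183, "y": 0.0155, "z": -0.0006, "rx": 3.46, "ry": -1.74, "rz": 4.22}
  ]
}}

```text
time: 11.55
tool_pos: [0.5218, -0.2883, 0.2708]
ee_rot: [3.13, -0.021, 0.566]
wrist_force: [-0.3, -0.4, -0.1]
width: 0.094
```

Run:
```python
from s import *
W=mk([.536,-.283,.24],[np.cos(.6),np.sin(.6),0],[0,0,-1]); show(T0,W,2)
```

```text
11.55 [ 0.5218 -0.2883  0.2708] [ 3.1302 -0.0206  0.566 ] [-0.61  0.17  1.15  0.02  1.8  -1.17] [-0.3  -0.4  -0.14] 0.094
min rows 0.8 N 2 shift mm [ 7.17  1.51 15.54] turn [ 0.336 -0.585 -0.976] per row
[[0.529, -0.286, 0.255], [0.536, -0.283, 0.24]]
```

Emit:
{"op": "jog_arm", "data": {
  "series": [
    {"x": 0.0072, "y": 0.0015, "z": 0.0155, "rx": 0.3, "ry": -0.6, "rz": -1},
    {"x": 0.0072, "y": 0.0015, "z": 0.0155, "rx": 0.3, "ry": -0.6, "rz": -1},
    {"x": 0, "y": 0, "z": 0, "rx": 0, "ry": 0, "rz": 0},
    {"x": 0, "y": 0, "z": 0, "rx": 0, "ry": 0, "rz": 0}
  ]
}}

```text
time: 11.88
tool_pos: [0.5379, -0.2892, 0.2339]
ee_rot: [-3.139, 0.005, 0.595]
wrist_force: [-0.6, 0.3, 0.9]
width: 0.0938
```

```bash
cat > pl.py <<'E'
from s import *
from bench import cams
import pickle
s=cams.snapshot("wrist");S,T=pickle.load(open("st.pkl","rb"))
pickle.dump((o,{"wrist":s}),open("P1.pkl","wb"))
p=np.array([.536,-.283,.11]);z=np.array([0,0,1.])
P=np.vstack([circ(p+z*a*.001,z,r*.001) for a,r in((25,12),(-29,12),(-29,17),(-35,17))])
out=[]
for c,h in((s,90),(S,24),(T,24)):
    ctr=np.round(proj(c,[p+.01*z])[0]).astype(int); a=crop(c,ctr,h,1,"pics/t.png");k=360//h/2
    a=cv2.resize(crop(c,ctr,h,k,"pics/t.png"),(266,266));b=cv2.resize(crop(c,ctr,h,k,"pics/t.png",proj(c,P)),(266,266));out.append(np.vstack([a,b]));print(ctr)
cv2.imwrite("pics/P1.png",np.hstack(out));cv2.imwrite("pics/P1w.png",s["img"][:,:,::-1])
E
python3 pl.py
```

```text
11.8833 [ 0.5379 -0.2892  0.2339] [-3.139   0.0051  0.5954] [-0.58  0.22  1.16 -0.    1.76 -1.18] [-0.6   0.29  0.92] 0.0938
[317 235]
[177 257]
[454 254]
```

View pics/P1.png

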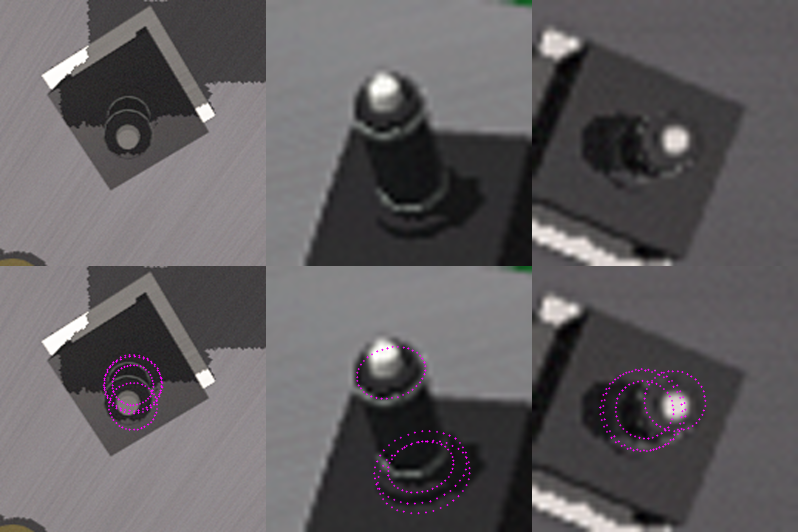

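View pics/P1w.png

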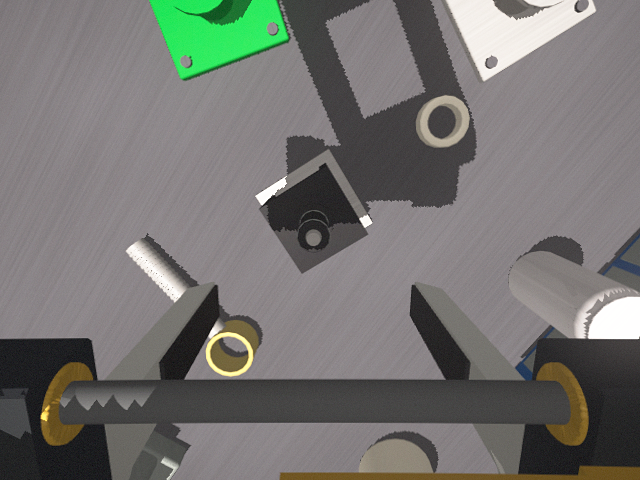

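Run:
```python
import pickle
from h import *
S,T=pickle.load(open("st.pkl","rb"));o,sh=pickle.load(open("P1.pkl","rb"));W=sh["wrist"]
for z in(.141,.135):print(z,"wrist",atz(W,(313.8,237.3),z),"top",atz(T,(455.9,255.0),z),"scene",atz(S,(174.6,250.2),z))
x0,y0,h=300,200,45
crop(W,(315,232),40,10,"pics/pw.png")
```

```text
0.141 wrist [ 0.53262792 -0.28151467  0.141     ] top [ 0.53309672 -0.28283742  0.141     ] scene [ 0.53717078 -0.28295176  0.141     ]
0.135 wrist [ 0.53337478 -0.28268374  0.135     ] top [ 0.53347179 -0.28425509  0.135     ] scene [ 0.53165989 -0.28323262  0.135     ]
```

View pics/pw.png

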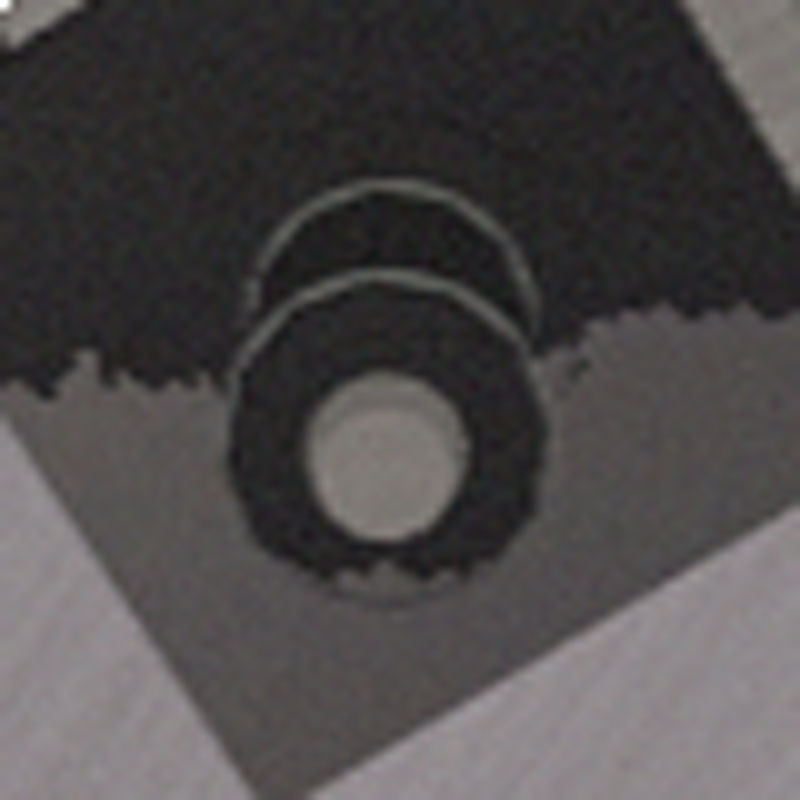

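Run:
```python
from s import *
W=mk([.533,-.282,.17],[np.cos(.6),np.sin(.6),0],[0,0,-1]); show(T0,W,2)
```

```text
11.9333 [ 0.5377 -0.2887  0.2334] [-3.1378  0.0053  0.5957] [-0.58  0.22  1.16 -0.    1.76 -1.18] [-0.04  0.78 -1.15] 0.094
min rows 1.5 N 2 shift mm [ 0.08 -4.01 31.7 ] turn [-0.11   0.152 -0.125] per row
[[0.535, -0.285, 0.202], [0.533, -0.282, 0.17]]
```

Emit:
{"op": "jog_arm", "data": {
  "series": [
    {"x": 0, "y": -0.004, "z": 0.03, "rx": -0.1, "ry": 0.15, "rz": -0.1},
    {"x": 0, "y": -0.004, "z": 0.03, "rx": -0.1, "ry": 0.15, "rz": -0.1},
    {"x": 0, "y": 0, "z": 0, "rx": 0, "ry": 0, "rz": 0},
    {"x": 0, "y": 0, "z": 0, "rx": 0, "ry": 0, "rz": 0}
  ]
}}

```text
time: 12.27
tool_pos: [0.533, -0.2781, 0.1766]
ee_rot: [3.134, -0.004, 0.605]
wrist_force: [-0.8, 1.0, 0.3]
width: 0.094
```

Run:
```python
from s import *
W=mk([.533,-.282,.095],[np.cos(.6),np.sin(.6),0],[0,0,-1]); show(T0,W,3)
```

```text
12.2667 [ 0.533  -0.2781  0.1766] [ 3.1343 -0.0035  0.6052] [-0.58  0.2   1.3   0.    1.63 -1.18] [-0.8   0.97  0.29] 0.094
min rows 2.0 N 3 shift mm [-0.81  0.93 27.2 ] turn [ 0.139 -0.068  0.098] per row
[[0.533, -0.279, 0.149], [0.533, -0.281, 0.122], [0.533, -0.282, 0.095]]
```

Emit:
{"op": "jog_arm", "data": {
  "series": [
    {"x": -0.0008, "y": 0.001, "z": 0.025, "rx": 0.1, "ry": 0, "rz": 0.1},
    {"x": -0.0008, "y": 0.001, "z": 0.025, "rx": 0.15, "ry": 0, "rz": 0.1},
    {"x": -0.0008, "y": 0.001, "z": 0.02, "rx": 0.15, "ry": 0, "rz": 0.1},
    {"x": 0, "y": 0, "z": 0.003, "rx": 0, "ry": 0, "rz": 0},
    {"x": 0, "y": 0, "z": 0, "rx": 0, "ry": 0, "rz": 0}
  ]
}}

```text
time: 12.68
tool_pos: [0.5387, -0.2832, 0.1167]
ee_rot: [3.121, -0.012, 0.604]
wrist_force: [0.5, 1.0, 0.3]
width: 0.094
```

Run:
```python
from s import *
W=mk([.533,-.282,.095],[np.cos(.6),np.sin(.6),0],[0,0,-1]); show(T0,W,1)
```

```text
12.6833 [ 0.5387 -0.2832  0.1167] [ 3.121  -0.0121  0.6039] [-0.58  0.23  1.38  0.    1.5  -1.18] [0.52 0.96 0.26] 0.094
min rows 0.5 N 1 shift mm [-4.3  -4.68 21.53] turn [ 1.18  -0.693  0.219] per row
[[0.533, -0.282, 0.095]]
```

Emit:
{"op": "jog_arm", "data": {
  "series": [
    {"x": -0.0043, "y": -0.0047, "z": 0.012, "rx": 1.2, "ry": -0.7, "rz": 0.2},
    {"x": 0, "y": 0, "z": 0.009, "rx": 0, "ry": 0, "rz": 0},
    {"x": 0, "y": 0, "z": 0, "rx": 0, "ry": 0, "rz": 0}
  ]
}}

```text
time: 12.93
tool_pos: [0.5353, -0.2832, 0.101]
ee_rot: [3.134, -0.003, 0.601]
wrist_force: [-0.2, 0.8, -0.7]
width: 0.0943
```

Run:
```python
from s import *
W=mk([.533,-.282,.095],[np.cos(.6),np.sin(.6),0],[0,0,-1]); show(T0,W,1)
```

```text
12.9333 [ 0.5353 -0.2832  0.101 ] [ 3.134e+00 -2.700e-03  6.008e-01] [-0.58  0.24  1.4  -0.    1.49 -1.18] [-0.21  0.76 -0.74] 0.0943
min rows 0.2 N 1 shift mm [-1.21 -2.34  6.  ] turn [ 0.437 -0.157  0.043] per row
[[0.533, -0.282, 0.095]]
```

Emit:
{"op": "jog_arm", "data": {
  "series": [
    {"x": -0.0012, "y": -0.0023, "z": 0.006, "rx": 0.4, "ry": -0.2, "rz": 0},
    {"x": 0, "y": 0, "z": 0.001, "rx": 0, "ry": 0, "rz": 0}
  ]
}}

```text
time: 13.1
tool_pos: [0.5336, -0.2824, 0.0951]
ee_rot: [3.139, 0.0, 0.601]
wrist_force: [-0.6, -0.2, -0.3]
width: 0.094
```

Run:
```python
from s import *
from bench import cams
s=cams.snapshot("wrist");cv2.imwrite("pics/P2w.png",s["img"][:,:,::-1])
W=mk([.533,-.282,.095],[np.cos(.6),np.sin(.6),0],[0,0,-1]); show(T0,W,1)
```

```text
13.1 [ 0.5336 -0.2824  0.0951] [3.1392e+00 1.0000e-04 6.0090e-01] [-0.58  0.25  1.41 -0.    1.49 -1.18] [-0.58 -0.18 -0.29] 0.094
min rows 0.0 N 1 shift mm [-0.29 -0.66  0.07] turn [0.137 0.007 0.049] per row
[[0.533, -0.282, 0.095]]
```

View pics/P2w.png

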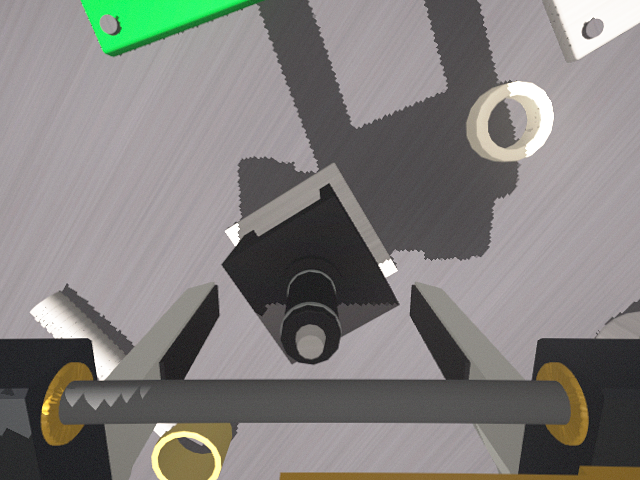

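Emit:
{"op": "jog_arm", "data": {
  "series": [
    {"x": 0, "y": -0.0005, "z": 0.0005, "rx": 0, "ry": 0, "rz": 0},
    {"x": 0, "y": 0, "z": 0.0005, "rx": 0, "ry": 0, "rz": 0},
    {"x": 0, "y": 0, "z": 0.0005, "rx": 0, "ry": 0, "rz": 0},
    {"x": 0, "y": 0, "z": 0.0005, "rx": 0, "ry": 0, "rz": 0},
    {"x": 0, "y": 0, "z": 0.0005, "rx": 0, "ry": 0, "rz": 0}
  ],
  "claw": 0
}}

```text
time: 13.57
tool_pos: [0.5343, -0.2826, 0.0942]
ee_rot: [3.136, -0.001, 0.601]
wrist_force: [-0.3, -0.6, -0.3]
width: 0.064
```

Run:
```python
from s import *
W=mk([.533,-.282,.095],[np.cos(.6),np.sin(.6),0],[0,0,-1]); show(T0,W,1)
```

```text
13.5667 [ 0.5343 -0.2826  0.0942] [ 3.136e+00 -1.300e-03  6.008e-01] [-0.58  0.25  1.41 -0.    1.48 -1.18] [-0.32 -0.59 -0.26] 0.064
min rows 0.0 N 1 shift mm [-0.76 -1.25 -0.81] turn [ 0.323 -0.075  0.046] per row
[[0.533, -0.282, 0.095]]
```

Emit:
{"op": "jog_arm", "data": {
  "series": [
    {"x": -0.0007, "y": -0.0012, "z": 0, "rx": 0.3, "ry": -0.1, "rz": 0},
    {"x": 0, "y": 0, "z": 0.0003, "rx": 0, "ry": 0, "rz": 0},
    {"x": 0, "y": 0, "z": 0.0003, "rx": 0, "ry": 0, "rz": 0},
    {"x": 0, "y": 0, "z": 0.0003, "rx": 0, "ry": 0, "rz": 0},
    {"x": 0, "y": 0, "z": 0.0003, "rx": 0, "ry": 0, "rz": 0}
  ]
}}

```text
time: 13.98
tool_pos: [0.533, -0.282, 0.093]
ee_rot: [3.142, 0.001, 0.601]
wrist_force: [-0.6, -0.1, 0.5]
width: 0.0307
```

Emit:
{"op": "jog_arm", "data": {
  "series": [
    {"x": 0, "y": 0, "z": 0.0003, "rx": 0, "ry": 0, "rz": 0},
    {"x": 0, "y": 0, "z": 0.0003, "rx": 0, "ry": 0, "rz": 0},
    {"x": 0, "y": 0, "z": 0, "rx": 0, "ry": 0, "rz": 0}
  ]
}}

```text
time: 14.23
tool_pos: [0.5328, -0.2822, 0.0927]
ee_rot: [3.141, 0.001, 0.601]
wrist_force: [-0.5, -0.6, -0.1]
width: 0.0225
```

Run:
```python
from s import *
W=mk([.533,-.282,.095],[np.cos(.6),np.sin(.6),0],[0,0,-1]); show(T0,W,1)
```

```text
14.2333 [ 0.5328 -0.2822  0.0927] [3.1413e+00 1.0000e-03 6.0060e-01] [-0.58  0.25  1.41 -0.    1.48 -1.18] [-0.49 -0.58 -0.13] 0.0225
min rows 0.1 N 1 shift mm [ 0.25 -0.08 -2.31] turn [0.016 0.056 0.037] per row
[[0.533, -0.282, 0.095]]
```

Emit:
{"op": "jog_arm", "data": {
  "series": [
    {"x": 0, "y": 0, "z": 0, "rx": 0, "ry": 0, "rz": 0}
  ]
}}

```text
time: 14.32
tool_pos: [0.5328, -0.2822, 0.0927]
ee_rot: [3.141, 0.001, 0.601]
wrist_force: [-0.2, -0.4, -0.1]
width: 0.0226
```

Run:
```python
from s import *
from bench import cams
s=cams.snapshot("wrist");cv2.imwrite("pics/P3w.png",s["img"][:,:,::-1])
a=cams.snapshot("scene");b=cams.snapshot("top")
cv2.imwrite("pics/P3s.png",np.hstack([crop(a,(177,265),35,5,"pics/t.png"),crop(b,(450,256),35,5,"pics/t.png")]))
```

```text
14.3167 [ 0.5328 -0.2822  0.0927] [3.1413e+00 9.0000e-04 6.0060e-01] [-0.58  0.25  1.41 -0.    1.48 -1.18] [-0.21 -0.39 -0.05] 0.0226
```

View pics/P3w.png

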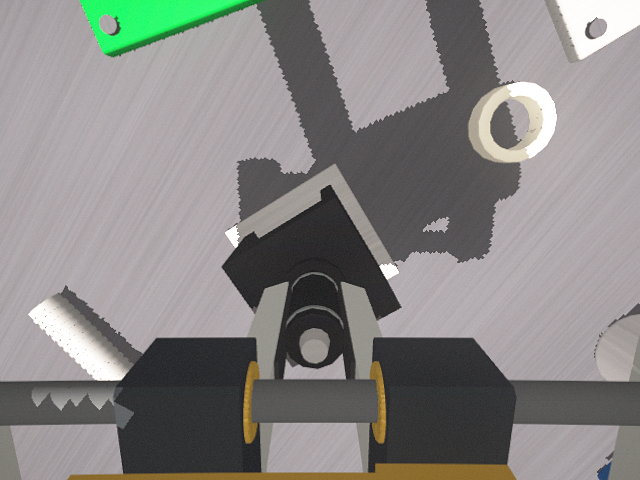

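View pics/P3s.png

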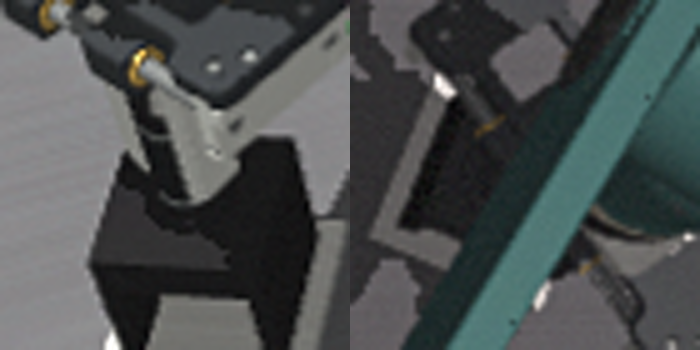

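Run:
```python
from s import *
from bench import cams
s=cams.snapshot("wrist")
for z in (.135,.142): 
    for y in(-.01,0,.01):
        P=T0[:3,3]+T0[:3,1]*y; print(z,y,proj(s,[[P[0],P[1],z]]))
crop(s,(314,320),50,8,"pics/pg.png")
```

```text
14.4667 [ 0.5328 -0.2822  0.0927] [3.1413e+00 1.0000e-03 6.0070e-01] [-0.58  0.25  1.41 -0.    1.48 -1.18] [-0.86  0.37 -0.01] 0.0226
0.135 -0.01 [[312.17718269 315.99375458]]
0.135 0 [[312.18860992 339.88443431]]
0.135 0.01 [[312.19928425 363.04346519]]
0.142 -0.01 [[312.05629069 324.14845223]]
0.142 0 [[312.07012065 349.03355037]]
0.142 0.01 [[312.08304821 373.12681735]]
```

View pics/pg.png

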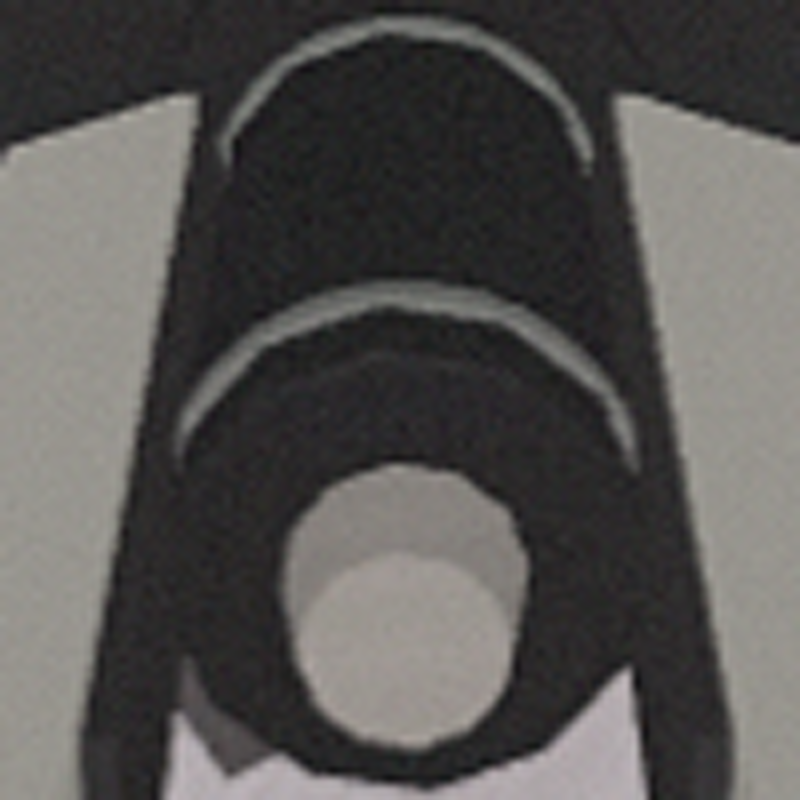

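Emit:
{"op": "jog_arm", "data": {
  "series": [
    {"x": 0, "y": 0, "z": -0.01, "rx": 0, "ry": 0, "rz": 0},
    {"x": 0, "y": 0, "z": -0.02, "rx": 0, "ry": 0, "rz": 0},
    {"x": 0, "y": 0, "z": -0.025, "rx": 0, "ry": 0, "rz": 0}
  ]
}}

```text
time: 14.77
tool_pos: [0.5302, -0.2811, 0.1411]
ee_rot: [-3.132, 0.006, 0.6]
wrist_force: [-0.0, -0.3, -1.3]
width: 0.0228
```

Run:
```python
from s import *
W=mk([.5328,-.2822,.20],[np.cos(.6),np.sin(.6),0],[0,0,-1]); show(T0,W,3)
```

```text
14.7667 [ 0.5302 -0.2811  0.1411] [-3.1315  0.0065  0.6004] [-0.58  0.23  1.34 -0.    1.59 -1.18] [-0.02 -0.34 -1.33] 0.0228
min rows 1.4 N 3 shift mm [  0.42   0.65 -19.63] turn [-0.192  0.124  0.007] per row
[[0.531, -0.282, 0.161], [0.532, -0.282, 0.18], [0.533, -0.282, 0.2]]
```

Emit:
{"op": "jog_arm", "data": {
  "series": [
    {"x": 0.0012, "y": 0.002, "z": -0.025, "rx": -0.5, "ry": 0.3, "rz": 0},
    {"x": 0.0008, "y": 0.0008, "z": -0.028, "rx": -0.2, "ry": 0.1, "rz": 0},
    {"x": 0.0005, "y": 0.0005, "z": -0.03, "rx": -0.2, "ry": 0.1, "rz": 0}
  ]
}}

```text
time: 15.02
tool_pos: [0.533, -0.2815, 0.2244]
ee_rot: [-3.14, 0.0, 0.6]
wrist_force: [0.5, -0.8, -1.2]
width: 0.0228
```

Run:
```python
from s import *
W=mk([.566,-.022,.285],[np.cos(.6),np.sin(.6),0],[0,0,-1]); show(T0,W,9)
```

```text
15.0167 [ 0.533  -0.2815  0.2244] [-3.1404e+00  3.0000e-04  6.0020e-01] [-0.58  0.2   1.2   0.    1.74 -1.18] [ 0.46 -0.8  -1.16] 0.0228
min rows 6.4 N 9 shift mm [ 19.31 -21.73  -6.72] turn [-0.008  0.002  0.001] per row
[[0.537, -0.253, 0.231], [0.544, -0.195, 0.245], [0.551, -0.137, 0.258], [0.559, -0.08, 0.272], [0.566, -0.022, 0.285]]
```

Emit:
{"op": "jog_arm", "data": {
  "series": [
    {"x": 0.01, "y": -0.011, "z": -0.01, "rx": 0, "ry": 0, "rz": 0},
    {"x": 0.02, "y": -0.022, "z": -0.008, "rx": 0, "ry": 0, "rz": 0},
    {"x": 0.02, "y": -0.022, "z": -0.007, "rx": 0, "ry": 0, "rz": 0},
    {"x": 0.02, "y": -0.022, "z": -0.007, "rx": 0, "ry": 0, "rz": 0},
    {"x": 0.02, "y": -0.022, "z": -0.007, "rx": 0, "ry": 0, "rz": 0},
    {"x": 0.02, "y": -0.022, "z": -0.007, "rx": 0, "ry": 0, "rz": 0},
    {"x": 0.02, "y": -0.022, "z": -0.007, "rx": 0, "ry": 0, "rz": 0},
    {"x": 0.02, "y": -0.022, "z": -0.007, "rx": 0, "ry": 0, "rz": 0},
    {"x": 0.01, "y": -0.011, "z": 0, "rx": 0, "ry": 0, "rz": 0},
    {"x": 0, "y": 0, "z": 0, "rx": 0, "ry": 0, "rz": 0}
  ]
}}

```text
time: 15.85
tool_pos: [0.566, -0.0278, 0.2911]
ee_rot: [3.141, -0.005, 0.6]
wrist_force: [-0.0, -0.1, -1.6]
width: 0.0227
```

Run:
```python
from s import *
W=mk([.571,-.0196,.255],[np.cos(.6),np.sin(.6),0],[0,0,-1]); show(T0,W,3)
```

```text
15.85 [ 0.566  -0.0278  0.2911] [ 3.1415 -0.0048  0.6001] [-0.15  0.12  1.17  0.    1.85 -0.75] [-0.02 -0.14 -1.57] 0.0227
min rows 0.9 N 3 shift mm [ 2.89 -1.31 12.05] turn [ 0.002 -0.091  0.002] per row
[[0.568, -0.025, 0.279], [0.569, -0.022, 0.267], [0.571, -0.02, 0.255]]
```

Emit:
{"op": "jog_arm", "data": {
  "series": [
    {"x": 0.0029, "y": -0.0013, "z": 0.012, "rx": 0, "ry": -0.1, "rz": 0},
    {"x": 0.0029, "y": -0.0013, "z": 0.012, "rx": 0, "ry": -0.1, "rz": 0},
    {"x": 0.0029, "y": -0.0013, "z": 0.012, "rx": 0, "ry": -0.1, "rz": 0},
    {"x": 0, "y": 0, "z": 0, "rx": 0, "ry": 0, "rz": 0},
    {"x": 0, "y": 0, "z": 0, "rx": 0, "ry": 0, "rz": 0}
  ]
}}

```text
time: 16.27
tool_pos: [0.5692, -0.0193, 0.2474]
ee_rot: [-3.138, 0.007, 0.6]
wrist_force: [-0.8, 0.3, -1.3]
width: 0.0225
```

```bash
cat > pr.py <<'E'
from s import *
from bench import cams
import pickle,sys
tag=sys.argv[1];cam=sys.argv[2].split(",")
sh={n:cams.snapshot(n) for n in cam};pickle.dump((o,sh),open(f"R{tag}.pkl","wb"))
def q(x,y,z): return T0[:3,:3]@np.array([x,y,z])+T0[:3,3]
ax=-T0[:3,2]; tip=q(0,.0007,.0807); print("tip",tip.round(4),"axis",ax.round(4))
P=np.vstack([[tip]]+[circ(tip+ax*(.098+a),ax,r) for a,r in((.025,.012),(-.035,.017),(-.08,.010))]+[circ([.5715,-.019,.136],[0,0,1],r) for r in(.022,.009)])
out=[]
for n,s in sh.items():
    ctr=np.round(proj(s,[tip])[0]).astype(int);h=50 if n!="wrist" else 100;k=399/(2*h)
    out.append(np.vstack([cv2.resize(crop(s,ctr,h,k,"pics/t.png"),(399,300) if 0 else (299,299)),cv2.resize(crop(s,ctr,h,k,"pics/t.png",proj(s,P)),(299,299))]));print(n,ctr)
cv2.imwrite(f"pics/R{tag}.png",np.hstack(out)[:, :800])
show(T0,mk([.571,-.0184,float(sys.argv[3])],[np.cos(.6),np.sin(.6),0],[0,0,-1]),1)
E
python3 pr.py 1 scene,wrist .255
```

```text
16.2667 [ 0.5692 -0.0193  0.2474] [-3.1379  0.007   0.5998] [-0.13  0.13  1.24 -0.    1.78 -0.73] [-0.77  0.27 -1.3 ] 0.0225
tip [ 0.5689 -0.02    0.1667] axis [7.8e-03 9.0e-04 1.0e+00]
scene [307 219]
wrist [314 256]
min rows 0.2 N 1 shift mm [ 1.98  0.22 -7.61] turn [-0.209  0.401 -0.014] per row
[[0.571, -0.018, 0.255]]
```

View pics/R1.png

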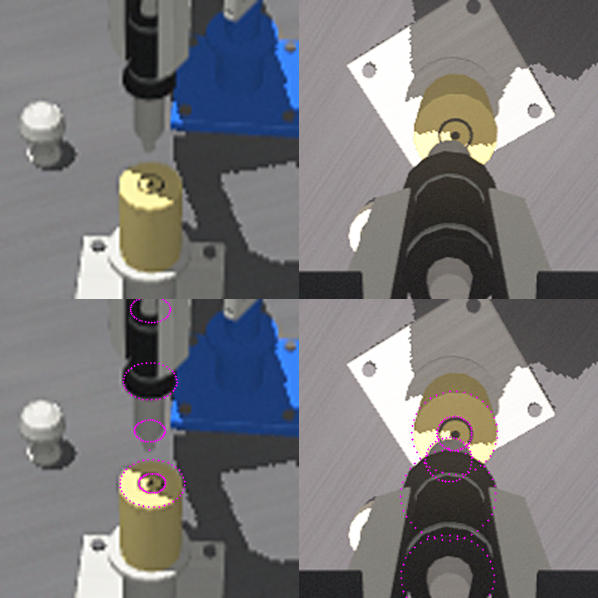

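Emit:
{"op": "jog_arm", "data": {
  "series": [
    {"x": 0.0015, "y": 0.0003, "z": 0.003, "rx": -0.2, "ry": 0.4, "rz": 0},
    {"x": 0.0003, "y": 0, "z": 0.004, "rx": 0, "ry": 0, "rz": 0},
    {"x": 0, "y": 0, "z": 0.004, "rx": 0, "ry": 0, "rz": 0},
    {"x": 0, "y": 0, "z": 0.002, "rx": 0, "ry": 0, "rz": 0},
    {"x": 0, "y": 0, "z": 0, "rx": 0, "ry": 0, "rz": 0}
  ]
}}

```text
time: 16.78
tool_pos: [0.5719, -0.0208, 0.2352]
ee_rot: [3.139, -0.003, 0.596]
wrist_force: [-0.2, -0.0, -0.8]
width: 0.0224
```

```bash
python3 pr.py 2 scene,wrist .228
```

```text
16.7833 [ 0.5719 -0.0208  0.2352] [ 3.1388 -0.0033  0.5961] [-0.14  0.13  1.27  0.    1.74 -0.73] [-0.21 -0.01 -0.77] 0.0224
tip [ 0.5726 -0.0215  0.1545] axis [-4.3e-03  5.0e-04  1.0e+00]
scene [307 225]
wrist [313 255]
min rows 0.2 N 1 shift mm [ 0.62 -2.53  7.17] turn [ 0.161 -0.188 -0.223] per row
[[0.571, -0.018, 0.228]]
```

View pics/R2.png

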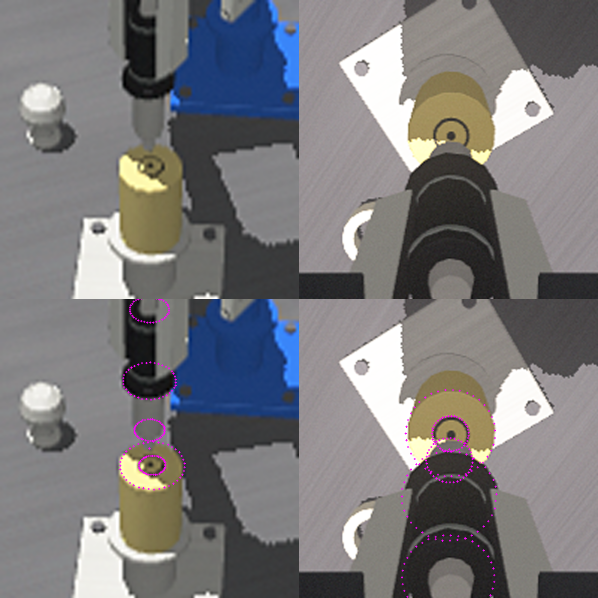

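Emit:
{"op": "jog_arm", "data": {
  "series": [
    {"x": 0.0006, "y": -0.0022, "z": 0.004, "rx": 0.15, "ry": -0.2, "rz": -0.2},
    {"x": 0, "y": 0, "z": 0.003, "rx": 0, "ry": 0, "rz": 0},
    {"x": 0, "y": 0, "z": 0.0015, "rx": 0, "ry": 0, "rz": 0},
    {"x": 0, "y": 0, "z": 0, "rx": 0, "ry": 0, "rz": 0}
  ]
}}

```text
time: 17.22
tool_pos: [0.5716, -0.0182, 0.2271]
ee_rot: [3.14, -0.001, 0.601]
wrist_force: [0.9, 0.3, -2.0]
width: 0.0227
```

```bash
python3 pr.py 3 scene .219
```

```text
17.2167 [ 0.5716 -0.0182  0.2271] [ 3.1403e+00 -1.0000e-03  6.0050e-01] [-0.13  0.13  1.28 -0.    1.73 -0.73] [ 0.91  0.26 -1.97] 0.0227
tip [ 0.5721 -0.0188  0.1464] axis [-1.6e-03  4.0e-04  1.0e+00]
scene [308 227]
min rows 0.2 N 1 shift mm [-0.6  -0.18  8.1 ] turn [ 0.072 -0.06   0.029] per row
[[0.571, -0.018, 0.219]]
```

Now about 10 mm above, centred. Approach at about 2 mm per row.

Emit:
{"op": "jog_arm", "data": {
  "series": [
    {"x": -0.0005, "y": 0, "z": 0.002, "rx": 0, "ry": 0, "rz": 0},
    {"x": 0, "y": 0, "z": 0.002, "rx": 0, "ry": 0, "rz": 0},
    {"x": 0, "y": 0, "z": 0.002, "rx": 0, "ry": 0, "rz": 0},
    {"x": 0, "y": 0, "z": 0.001, "rx": 0, "ry": 0, "rz": 0}
  ]
}}

```text
time: 17.6
tool_pos: [0.5714, -0.0185, 0.22]
ee_rot: [3.14, -0.002, 0.601]
wrist_force: [0.1, 0.1, -1.7]
width: 0.0227
```

```bash
python3 pr.py 4 scene,wrist .2107
```

```text
17.6 [ 0.5714 -0.0185  0.22  ] [ 3.1396e+00 -1.7000e-03  6.0060e-01] [-0.13  0.13  1.29 -0.    1.71 -0.73] [ 0.15  0.13 -1.73] 0.0227
tip [ 0.572  -0.0191  0.1393] axis [-2.5e-03  6.0e-04  1.0e+00]
scene [307 229]
wrist [313 255]
min rows 0.2 N 1 shift mm [-0.28 -0.34  9.33] turn [ 0.112 -0.1    0.034] per row
[[0.571, -0.018, 0.211]]
```

View pics/R4.png

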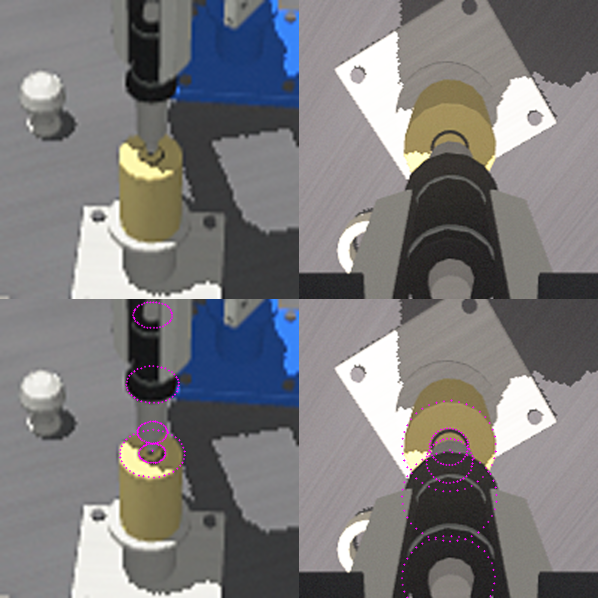

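Emit:
{"op": "jog_arm", "data": {
  "series": [
    {"x": -0.0002, "y": -0.0003, "z": 0.0015, "rx": 0.1, "ry": -0.1, "rz": 0},
    {"x": 0, "y": 0, "z": 0.0015, "rx": 0, "ry": 0, "rz": 0},
    {"x": 0, "y": 0, "z": 0.001, "rx": 0, "ry": 0, "rz": 0}
  ]
}}

```text
time: 17.95
tool_pos: [0.5712, -0.0184, 0.2162]
ee_rot: [3.141, -0.0, 0.601]
wrist_force: [1.4, 0.1, -0.5]
width: 0.0225
```

```bash
cat > f.py <<'E'
from s import *
from bench import robot,cams
show(T0,mk([.571,-.0184,.2107],[np.cos(.6),np.sin(.6),0],[0,0,-1]),1)
E
python3 f.py
```

```text
17.95 [ 0.5712 -0.0184  0.2162] [ 3.141e+00 -4.000e-04  6.005e-01] [-0.13  0.13  1.3  -0.    1.71 -0.73] [ 1.4   0.07 -0.47] 0.0225
min rows 0.1 N 1 shift mm [-0.15 -0.14  5.53] turn [ 0.032 -0.022  0.03 ] per row
[[0.571, -0.018, 0.211]]
```

Emit:
{"op": "jog_arm", "data": {
  "series": [
    {"x": 0, "y": 0, "z": 0.001, "rx": 0, "ry": 0, "rz": 0},
    {"x": 0, "y": 0, "z": 0.001, "rx": 0, "ry": 0, "rz": 0},
    {"x": 0, "y": 0, "z": 0.001, "rx": 0, "ry": 0, "rz": 0}
  ]
}}

```text
time: 18.2
tool_pos: [0.5713, -0.0185, 0.2139]
ee_rot: [3.14, -0.001, 0.601]
wrist_force: [-0.2, 0.6, -0.3]
width: 0.0224
```

```bash
python3 f.py
```

```text
18.2 [ 0.5713 -0.0185  0.2139] [ 3.1405e+00 -1.0000e-03  6.0050e-01] [-0.13  0.13  1.3  -0.    1.7  -0.73] [-0.22  0.63 -0.34] 0.0224
min rows 0.1 N 1 shift mm [-0.2  -0.21  3.21] turn [ 0.065 -0.059  0.03 ] per row
[[0.571, -0.018, 0.211]]
```

Emit:
{"op": "jog_arm", "data": {
  "series": [
    {"x": -0.0001, "y": -0.0001, "z": 0.001, "rx": 0, "ry": 0, "rz": 0},
    {"x": 0, "y": 0, "z": 0.001, "rx": 0, "ry": 0, "rz": 0},
    {"x": 0, "y": 0, "z": 0.001, "rx": 0, "ry": 0, "rz": 0}
  ]
}}

```text
time: 18.45
tool_pos: [0.5712, -0.0185, 0.2117]
ee_rot: [3.14, -0.002, 0.601]
wrist_force: [-0.4, -0.2, 1.3]
width: 0.0224
```

```bash
python3 f.py; python3 pr.py 5 scene,wrist .2107;python3 s.py;python3 s.py
```

```text
18.45 [ 0.5712 -0.0185  0.2117] [ 3.1395e+00 -1.9000e-03  6.0050e-01] [-0.13  0.13  1.31 -0.    1.7  -0.73] [-0.39 -0.24  1.27] 0.0224
min rows 0.0 N 1 shift mm [-0.15 -0.19  0.98] turn [ 0.118 -0.11   0.029] per row
[[0.571, -0.018, 0.211]]
18.45 [ 0.5712 -0.0185  0.2117] [ 3.1395e+00 -1.9000e-03  6.0050e-01] [-0.13  0.13  1.31 -0.    1.7  -0.73] [-0.39 -0.24  1.27] 0.0224
tip [ 0.5718 -0.0191  0.131 ] axis [-2.7e-03  6.0e-04  1.0e+00]
scene [307 232]
wrist [313 255]
min rows 0.0 N 1 shift mm [-0.15 -0.19  0.98] turn [ 0.118 -0.11   0.029] per row
[[0.571, -0.018, 0.211]]
18.55 [ 0.5712 -0.0184  0.2115] [ 3.1397e+00 -1.8000e-03  6.0050e-01] [-0.13  0.13  1.31 -0.    1.7  -0.73] [-0.53 -0.15 -0.11] 0.0227
18.55 [ 0.5712 -0.0184  0.2115] [ 3.1397e+00 -1.8000e-03  6.0050e-01] [-0.13  0.13  1.31 -0.    1.7  -0.73] [-0.53 -0.15 -0.11] 0.0227
```

View pics/R5.png

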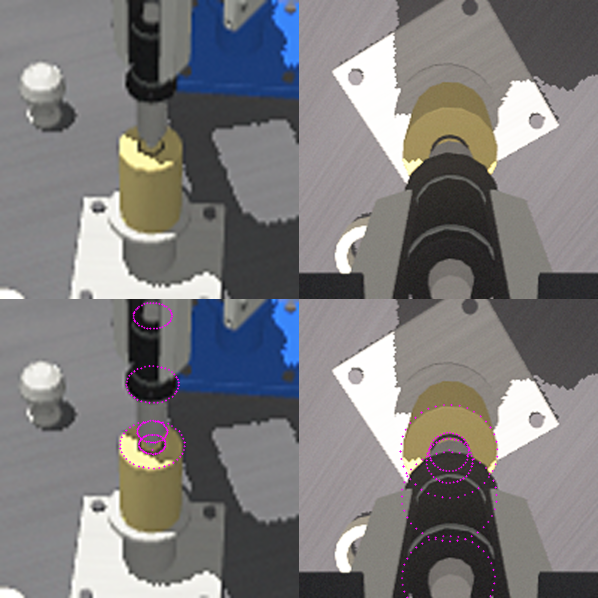

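```bash
cat > avg.py <<'E'
from bench import robot,cams
import numpy as np
F=[];Z=[]
for i in range(20):
    cams.snapshot("scene");o=robot.get_obs();F.append(o["wrist_force"]);Z.append(o["tool_pos"])
print(o["time"],np.mean(F,0).round(2),np.std(F,0).round(2),np.mean(Z,0).round(5),np.std(Z,0).round(5))
E
python3 avg.py; python3 f.py
```

```text
19.55 [-0.86  0.1   0.59] [0.44 0.42 0.44] [ 0.57123 -0.01845  0.21149] [1.e-05 1.e-05 6.e-05]
19.55 [ 0.5712 -0.0184  0.2114] [ 3.1398e+00 -1.7000e-03  6.0060e-01] [-0.13  0.13  1.31 -0.    1.7  -0.73] [-0.27  0.4  -0.03] 0.0224
min rows 0.0 N 1 shift mm [-0.17 -0.15  0.73] turn [ 0.103 -0.098  0.032] per row
[[0.571, -0.018, 0.211]]
```

Emit:
{"op": "jog_arm", "data": {
  "series": [
    {"x": 0, "y": -0.0001, "z": 0.001, "rx": 0.1, "ry": -0.1, "rz": 0},
    {"x": 0, "y": 0, "z": 0.0006, "rx": 0, "ry": 0, "rz": 0}
  ]
}}

```text
time: 19.72
tool_pos: [0.5714, -0.0184, 0.21]
ee_rot: [3.141, -0.0, 0.601]
wrist_force: [-0.9, -0.5, 1.1]
width: 0.0223
```

```bash
python3 avg.py; python3 f.py
```

```text
20.7167 [-0.51  0.1   1.03] [0.63 0.49 0.47] [ 0.57133 -0.01843  0.21014] [1.e-05 2.e-05 5.e-05]
20.7167 [ 0.5713 -0.0184  0.2101] [ 3.1411e+00 -4.0000e-04  6.0050e-01] [-0.13  0.13  1.31 -0.    1.7  -0.73] [-0.21 -0.73  1.47] 0.0225
min rows 0.0 N 1 shift mm [-0.26 -0.19 -0.6 ] turn [ 0.03  -0.021  0.028] per row
[[0.571, -0.018, 0.211]]
```

Run:
```python
from bench import cams
from h import *
s=cams.snapshot("scene");t=cams.snapshot("top")
a=crop(s,(307,240),40,7.4,"pics/t.png")
cv2.imwrite("pics/fin.png",np.hstack([cv2.resize(s["img"][90:400,60:520,::-1],(0,0),fx=1,fy=1), cv2.resize(a,(310,310))]))
```

```text
(no output)
```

View pics/fin.png

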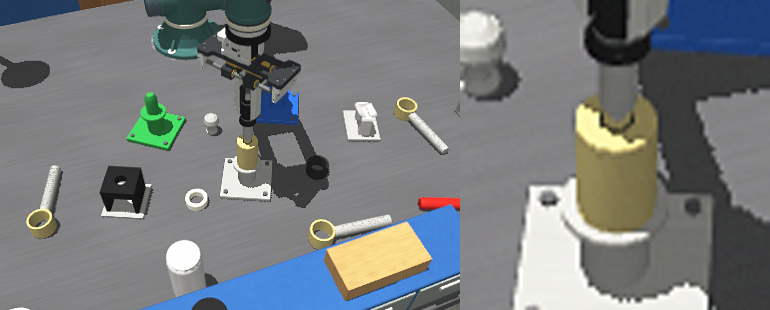

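The cap is fully seated on the shoulder, and the upright probe stands on the spot at the centre of its closed end (crop at about 617,120). The other parts are where they were.

```bash
python3 -c "
from bench import ticket
print(ticket.close_job())"
```

```text
the job is handed in; nothing more can be done
None
```

I carried the job through in the order asked and handed it in at about 20.8 s. At hand-in the probe was still held upright on the marked spot, pressed in about half-way.

- **Cap:** I took it from the cradle, turned it mouth down and lowered it over the steel post. Before I let go, the wrist's vertical force changed from about -3 N to +3 N with the cap's centre 0.101 m above the bench. After release, the top and scene pictures showed it standing square on the shoulder.
- **Probe:** The tip is within about 1 mm of the spot by arm pose and pictures, and the probe is within about 0.1° of upright.
- **Nose travel:** Arm height gives about 6.5 mm. The averaged force gives about 5.7 mm, from roughly 2.4 N over the free reading. They differ by 0.8 mm, but both are close to half of the 12 mm travel and well short of bottoming.
- **Other parts:** None looked moved in the last scene picture.

Some checks disagreed:
- **Camera offsets:** The top and scene cameras put the cap up to 2.5 mm apart from the arm's own reading, so I used averaged offsets.
- **Probe width:** The fingers read 22.5 mm on the 24 mm grip. The wrist picture showed the probe well seated between the pads.
- **Lift out of the holder:** The arm drifted about 2.6 mm sideways while lifting the probe out, without a noticeable force.
- **Refused moves:** Two early move calls were refused because some row values were left out; neither moved the arm.

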